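# Park the supply trolley in its desk bay

### The job

Push the little supply trolley by its handle, rolling on its wheels: first straight ahead, still clear of the bay, until both swivel castors trail straight behind, then steer it squarely in between the bay's rails and roll it home until you feel it bear on the sprung buffer and press that in a few millimetres. Go gently: do not ram the rails or the buffer, do not lift or tip the trolley or upset the pen pot in it, and leave everything else on the desk alone. Then let go, so that it stays parked against the buffer with its castors still trailing straight.

Things in the scene. Friction and masses are not known exactly. Their poses are not given: they have to be found in the camera images.
- trolley: white steel supply trolley, 0.6 to 0.8 kg loaded, rolls with about 1 N. Origin on the desk under the middle of its tray; x is its heading (to the nose), y its left, z up. Tray 160 mm long (x -80 to +80), 110 mm wide, walls 34 to 74 mm above the desk; behind x = 0 nothing in it is higher. Fixed wheels in front, two swivel castors behind, a U-shaped push handle behind the tail
- trolley_grip (a point): middle of the push handle: centre of a level black-sleeved bar, sleeve 14 mm thick and 70 mm long, along the trolley's y, at trolley x = -105 mm (25 mm behind the tray), 115 mm above the desk, free from above; its uprights stand at y = +-45 mm. Same axes as the trolley
- trolley_nose (a point): middle of the tray's front face, at trolley x = +80 mm, 50 mm above the desk. Same axes as the trolley
- trolley_axle (a point): on the desk midway between the two fixed 25 mm front wheels, at trolley x = +55 mm (wheels at y = +-41 mm): here the trolley does not go sideways but turns. Same axes as the trolley
- castor_l (a joint): swivel angle of the left castor (rad): 0 when its wheel trails straight behind its pivot, growing anticlockwise from above. Pivot at trolley x = -60 mm, y = +41 mm, trail 12 mm. It turns freely all round, starts swung well out, and needs some 50 mm of straight push to trail
- castor_r (a joint): the same for the right castor, its pivot at y = -41 mm; it may start at any angle
- bay: parking bay fixed to the desk: a U of 12 mm steel tube, centre line 50 mm above the desk, on thin posts. Origin on the desk in the middle of the mouth, x runs into the bay, y left when looking in, z up. Rails straight from x = 0 to 205 mm, 116 mm apart inside: 3 mm clear on either side of the tray. In front of the mouth they flare out to y = +-92 mm at x = -50 mm
- bay_stop (a point): a fixed point on the bay's centre line, 130 mm beyond the mouth, 50 mm above the desk, axes as the bay: the middle of the sprung buffer's range. The buffer (rubber disc 32 mm across, nose height) sits on a cross-bar clamped on the rails; its free face is anywhere from 20 mm before to 20 mm beyond this point. Where is not reported: feel it. It gives 1.5 N per mm, is damped and bottoms at 6 mm
- pen_pot: black pen pot with pens, radius 28 mm, 80 mm high (pens to 136 mm), standing loose in the front half of the trolley's tray, about trolley x = +42 mm. Origin under its middle
- mug: white ceramic mug, radius 40 mm, 95 mm high, standing beside the way to the bay on its far side. Origin under its middle
- stapler: black desk stapler, 130 x 36 mm, 50 mm high, lying alongside the far rail of the bay. Origin under its middle
- glue_stick: upright glue stick, radius 14 mm, 95 mm high, off the far side of the bay's mouth. Origin under its middle
- tape_dispenser: grey desk tape dispenser, 125 x 50 mm, 75 mm high, beside the near rail of the bay. Origin under its middle
- mouse: round black computer mouse, 68 mm across, 37 mm high, near the far edge of the desk. Origin under its middle
Mind the look-alikes: they are no part of the job. Several things have the shape of the trolley; the one meant has the colours described above. Leave any turquoise look-alike of the pen_pot alone.

How it is judged:
By the outcome, as a careful person would: the job done as asked, in the order asked, and still so for the second after the job is handed in, with the robot touching nothing.
It also fails if it takes over 72 s, if anything falls off the work surface, if the arm or the gripper's body presses on something with over 40 N, if the wrist force passes 120 N, or if a joint passes its speed limit or range.

### The arm

A 6-joint arm with a two-finger parallel gripper is mounted at the origin on the work surface. World frame = base frame: x ahead of the robot, y to its left, z up, the work surface at z = 0. Lengths are in m, angles in rad, forces in N, time in s.
With the tool pointing down it reaches from about 0.375 to 0.9 m from the base axis. Payload 3.1 kg.
Tool frame: the origin (TCP) lies midway between the tips of the shut fingers; the grasp point (between the pads) lies 19 mm behind it (manip.grasp_offset is the distance from the TCP to the grasp point, in m); z points along the fingers, y is the line along which they close (so a half turn about z gives the same grasp; the last joint's range is limited). The gripper opens to 85 mm and grips with 20 to 120 N. Pads are 22 mm wide; open, the fingers measure 114 mm over their backs; the gripper's body (76 mm by 85 mm) begins 54 mm behind the grasp point. The pads swing forward as they close: fully open they stand 13 mm farther back than shut.
Start: joints at [-1.514, 0.527, 1.433, -0, 1.181, -0.178], TCP at [0.145, -0.608, 0.231] pointing down, gripper open.
Joint ranges: [-3.08, 3.08], [-0.75, 2.2], [0.22, 2.44], [-1.43, 4.57], [0, 2.65], [-2.85, 2.85]. Speed limits (rad/s): [2.79, 2.79, 3.14, 3.14, 3.14, 3.14].

### API

Orientations are given as a unit quaternion [x, y, z, w].
In Python, from station import sensors, cams, order, manip gives the robot as it stands.
- The arm moves only by the tool move_arm, never from a script. Its argument "targets" is a list of rows, each an object of numbers: "dx", "dy", "dz": the shift along the world's x, y, z normalised to -1 to 1, where 1 is 25 mm; "rx", "ry", "rz": the turn, a rotation vector about the world's x, y, z normalised to -1 to 1, where 1 is 30 degrees. A call has exactly 10 rows; each row shifts and turns the commanded pose from where the row before left it; what a row does not reach is not made up. A row lasts 1/8 s, in which the tool goes at most 62.5 mm and 10.7 degrees, less where a joint would pass 70% of its speed; a pose out of reach is approached as far as the arm can. A call with a number of a shift or a turn outside -1 to 1 is refused whole. A call with a gripper value outside its range is refused whole. "claw" is the opening in per cent of the stroke, from 0 (shut) to 100 (fully open), set as the call begins (left out, the last holds). The fingers move at their own pace and stop on an object; "newtons" is the grip in N (left out, the last holds). Time passes only in rows, so rows that do not move let the fingers close, or fill a call up. It gives the time, the measured TCP pose, the force, the opening and the grip force at its end, in the units of the state.
- sensors.sense(): the state, without advancing time (a new reading comes with each control period).
- cams.snapshot(name): name is "scene" or "side" or "wrist"; returns the picture (400x640x3 uint8, red, green, blue); there is no depth.
- cams.camera_model(name): a dict with "fx", "fy", "cx", "cy" (pixels), "extrinsics" (4x4, takes a point from world to camera coordinates). Camera axes: x right, y down, z forward; pixel columns grow to the right and rows downward; lengths in m; the calibration is good to about 2 mm. A picture is of the moment at which its call begins: read the wrist's pose just before it. camera_model takes no time and is no camera call; for the wrist camera it gives the pose at the moment of the call.
- order.sign_off(): hands the job in; it is judged then, once.
The state is a dict: "t": time; "q": joint angles; "qd": joint speeds; "tau": joint torques, N m; "tcp_pos": TCP position; "tool_rot": TCP orientation; "force": force on the tool from outside, world axes, zero at the start; "ft_torque": the same for the moment, N m; "finger_gap": opening from 0.0 (shut) to 1.0 (fully open); "gripper_force": force on a finger pad.
Only numpy, scipy, OpenCV 4.12 (cv2) and the standard library are available. Lean on these libraries where they do the work, as an engineer would, in place of code of your own. Each camera call takes 0.05 s, during which the arm holds its last target. There are 200 camera calls.

## Working session

There is one attempt and no reset: what is moved stays moved. The work goes in short steps, Python scripts to look and compute and a tool call to move; the robot and the scene stay as the last step left them, time stands still between calls to the robot, and variables do not carry over. Pictures are saved under pics/ and viewed, at most 10 in all, crops included, and the job is handed in when it is done.

Besides the shell and the picture viewer there is one more tool, called after "Call:" by a JSON object that holds its "fn" and its "kwargs", one argument or row to a line. move_arm: Moves the arm, as the interface text tells. Scaled input: -1 to 1 covers 25 mm each way for a shift and 30 degrees each way for a turn. Its arguments: {"type":"object","properties":{"targets":{"type":"array"},"claw":{"type":"number"},"newtons":{"type":"number"}},"required":["targets"]}

```bash
mkdir -p pics; ls
cat > h.py <<'E'
import numpy as np,cv2
from station import sensors,cams,order,manip
def snap(n,f):
    m=cams.camera_model(n);im=cams.snapshot(n);cv2.imwrite('pics/'+f,im[:,:,::-1]);return m,im
def ray(m,u,v,z):
    T=np.array(m['extrinsics']);R=T[:3,:3];c=-R.T@T[:3,3]
    d=R.T@np.array([(u-m['cx'])/m['fx'],(v-m['cy'])/m['fy'],1]);return c+d*(z-c[2])/d[2]
def proj(m,p):
    T=np.array(m['extrinsics']);q=T[:3,:3]@np.array(p)+T[:3,3];return np.array([q[0]/q[2]*m['fx']+m['cx'],q[1]/q[2]*m['fy']+m['cy']])
def tri(m1,p1,m2,p2):
    P=[];
    A=[]
    for m,p in((m1,p1),(m2,p2)):
        K=np.array([[m['fx'],0,m['cx']],[0,m['fy'],m['cy']],[0,0,1]]);P=K@np.array(m['extrinsics'])[:3]
        A+= [p[0]*P[2]-P[0],p[1]*P[2]-P[1]]
    X=np.linalg.svd(np.array(A))[2][-1];return X[:3]/X[3]
E
python3 - <<'E'
from h import *
a=snap('scene','s0.png')[1];b=snap('side','d0.png')[1]
for n in('scene','side'):
    T=np.array(cams.camera_model(n)['extrinsics']);print(n,(-T[:3,:3].T@T[:3,3]).round(3),T[2,:3].round(2))
print(sensors.sense()['tool_rot'],manip.grasp_offset)
E
```

```text
pics
scene [1.523 0.568 0.976] [-0.65 -0.45 -0.61]
side [0.465 0.94  0.676] [ 0.1  -0.86 -0.49]
[ 9.93116845e-01  1.17123624e-01  5.73328404e-05 -9.92333356e-04] 0.0187
```

View pics/s0.png

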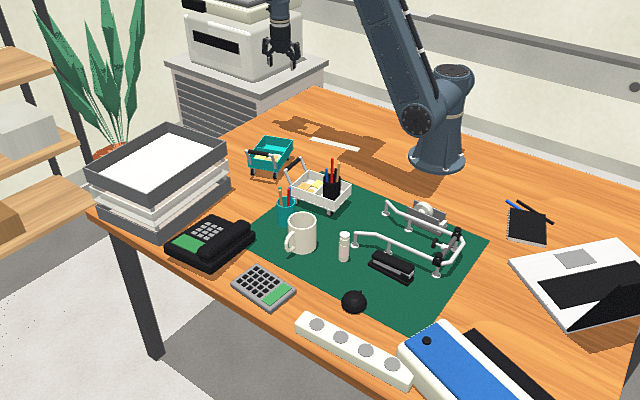

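View pics/d0.png

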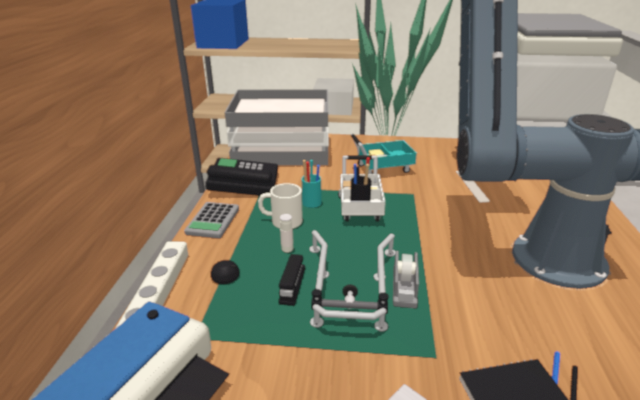

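Candidates for the trolley are the white one at scene (320,190) / side (362,192) and the turquoise one at scene (270,155) / side (388,152). The white one with the black pot fits the description. I'll confirm it in an enlarged crop, together with the bay.

Run:
```python
from h import *
a=cv2.imread('pics/s0.png');b=cv2.imread('pics/d0.png')
r=lambda im,u,v,w,h,k:cv2.resize(im[v:v+h,u:u+w],None,fx=k,fy=k,interpolation=cv2.INTER_CUBIC)
top=np.hstack([r(a,275,145,80,75,5)[:300],r(b,325,145,80,75,5)[:300]])
bot=np.hstack([r(a,345,190,133,100,3),r(b,295,225,133,100,3)])
bot=cv2.resize(bot,(800,300));top=cv2.resize(top,(800,300))
cv2.imwrite('pics/c0.png',np.vstack([top,bot]))
```

```text
(no output)
```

View pics/c0.png

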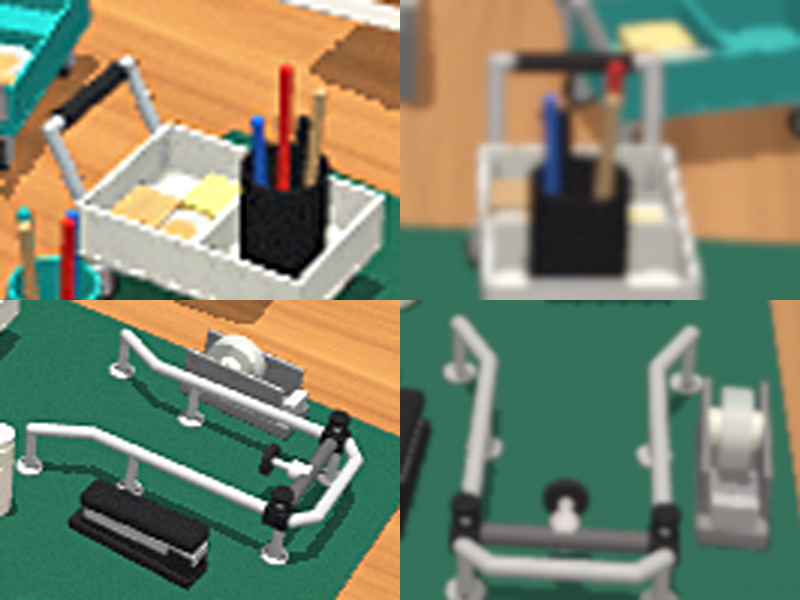

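The crop confirms the white trolley, with a black sleeve (scene 285..301, 158..169) and the black pot in its front half. The bay opens toward it. The flare ends are at side (315,232) and (392,237), the bends at (325,244) and (381,248).

Run:
```python
from h import *
S=cams.camera_model('scene');D=cams.camera_model('side')
def s(*l,z):
    for n,p in l: print('scene',n,ray(S,*p,z)[:2].round(4))
def d(*l,z):
    for n,p in l: print('side',n,ray(D,*p,z)[:2].round(4))
s(('sleeveN',(299.4,158.2)),('sleeveF',(286.6,168.6)),z=.115)
d(('sleeveF',(348,157.4)),('sleeveN',(371.4,157.4)),z=.115)
s(('rearF',(291,186.6)),('rearN',(308,170.4)),('frontN',(351.6,184.6)),z=.074)
d(('rearF',(341,174.6)),('rearN',(378.6,174.6)),('frontF',(341.6,201.6)),('frontN',(385,201.6)),z=.074)
s(('flF',(355.7,233.3)),('bF',(377.3,234)),('flN',(387.3,202.3)),('bN',(397.7,212.7)),('clN',(456.7,231.7)),('clF',(438.3,258.3)),z=.05)
d(('flF',(315,232.3)),('bF',(325,244.3)),('flN',(392.3,236.7)),('bN',(381,248.3)),('clN',(382.3,296.7)),('clF',(317.7,296.7)),z=.05)
d(('disc',(295+165/3,225+200/3)),z=.05)
print('grip tri',tri(S,(293,163.4),D,(359.7,157.4)))
```

```text
scene sleeveN [ 0.4473 -0.2856]
scene sleeveF [ 0.5196 -0.2799]
side sleeveF [ 0.5201 -0.2807]
side sleeveN [ 0.4529 -0.2872]
scene rearF [ 0.5426 -0.2451]
scene rearN [ 0.4379 -0.2581]
scene frontN [ 0.4194 -0.1002]
side rearF [ 0.5375 -0.25  ]
side rearN [ 0.43   -0.2606]
side frontF [ 0.5252 -0.0959]
side frontN [ 0.4137 -0.107 ]
scene flF [0.5849 0.0237]
scene bF [0.5506 0.0747]
scene flN [0.4029 0.0223]
scene bN [0.4292 0.0734]
scene clN [0.4045 0.2531]
scene clF [0.5381 0.2587]
side flF [0.5814 0.0163]
side bF [0.5525 0.0634]
side flN [0.3965 0.0165]
side bN [0.4235 0.0662]
side clN [0.4218 0.2295]
side clF [0.5492 0.2425]
side disc [0.4862 0.2211]
grip tri [ 0.48634277 -0.28081877  0.11667091]
```

Call:
{"fn": "move_arm", "kwargs": {
  "targets": [
    {"dx":0.6,"dy":1,"dz":0.4,"rz":-0.03},
    {"dx":0.6,"dy":1,"dz":0.4,"rz":-0.03},
    {"dx":0.6,"dy":1,"dz":0.4,"rz":-0.03},
    {"dx":0.6,"dy":1,"dz":0.4,"rz":-0.03},
    {"dx":0.6,"dy":1,"dz":0.4,"rz":-0.03},
    {"dx":0.6,"dy":1,"dz":0.4,"rz":-0.03},
    {"dx":0.6,"dy":1,"dz":0.4,"rz":-0.03},
    {"dx":0.6,"dy":1,"dz":0.4,"rz":-0.03},
    {"dx":0.6,"dy":1,"dz":0.4,"rz":-0.02},
    {"dx":0.6,"dy":1,"dz":0.4,"rz":-0.02}
  ],
  "claw": 100,
  "newtons": 20
}}

```text
schema error: expected keys dx, dy, dz, rx, ry, rz
```

Call:
{"fn": "move_arm", "kwargs": {
  "targets": [
    {"dx":0.7,"dy":1},
    {"dx":0.7,"dy":1},
    {"dx":0.7,"dy":1},
    {"dx":0.7,"dy":1},
    {"dx":0.7,"dy":1},
    {"dx":0.7,"dy":1},
    {"dx":0.7,"dy":1},
    {"dx":0.7,"dy":1},
    {"dx":0.7,"dy":1},
    {"dx":0.7,"dy":1}
  ]
}}

```text
schema error: expected keys dx, dy, dz, rx, ry, rz
```

Run:
```python
from h import *
import json
s=sensors.sense();print(s['tcp_pos'],s['tool_rot'])
m,im=snap('wrist','w0.png');np.save('w0.npy',np.array(m['extrinsics']))
T=np.array(m['extrinsics']);print((-T[:3,:3].T@T[:3,3]).round(3),T[2,:3].round(2),m['fx'])
```

```text
[ 0.14540707 -0.60718779  0.23041961] [ 9.93116845e-01  1.17123624e-01  5.73328404e-05 -9.92333356e-04]
[ 0.217 -0.591  0.372] [-0.28 -0.06 -0.96] 344.25856293728435
```

View pics/w0.png

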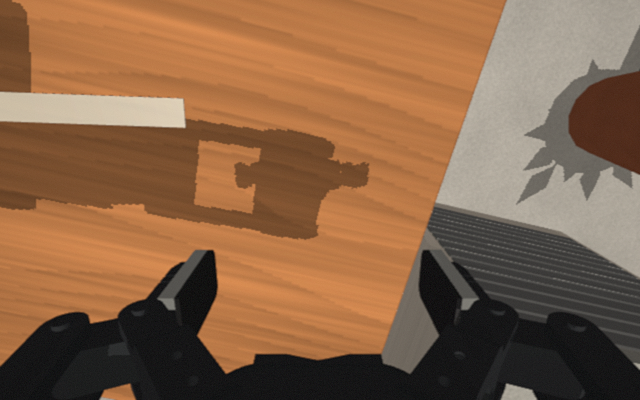

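That picture only shows bare desk, because both moves were refused: every row needs all six keys. I'll repeat them with full rows.

Call:
{"fn": "move_arm", "kwargs": {
  "targets": [
    {"dx":0.6,"dy":1,"dz":0.4,"rx":0,"ry":0,"rz":-0.03},
    {"dx":0.6,"dy":1,"dz":0.4,"rx":0,"ry":0,"rz":-0.03},
    {"dx":0.6,"dy":1,"dz":0.4,"rx":0,"ry":0,"rz":-0.03},
    {"dx":0.6,"dy":1,"dz":0.4,"rx":0,"ry":0,"rz":-0.03},
    {"dx":0.6,"dy":1,"dz":0.4,"rx":0,"ry":0,"rz":-0.03},
    {"dx":0.6,"dy":1,"dz":0.4,"rx":0,"ry":0,"rz":-0.03},
    {"dx":0.6,"dy":1,"dz":0.4,"rx":0,"ry":0,"rz":-0.03},
    {"dx":0.6,"dy":1,"dz":0.4,"rx":0,"ry":0,"rz":-0.03},
    {"dx":0.6,"dy":1,"dz":0.4,"rx":0,"ry":0,"rz":-0.02},
    {"dx":0.6,"dy":1,"dz":0.4,"rx":0,"ry":0,"rz":-0.02}
  ],
  "claw": 100,
  "newtons": 20
}}

```text
t: 1.4
tcp_pos: [0.2957, -0.3567, 0.3314]
tool_rot: [0.999, 0.044, -0.0, -0.0]
force: [0.0, 0.2, 0.4]
finger_gap: 0.998
gripper_force: 0.0
```

Call:
{"fn": "move_arm", "kwargs": {
  "targets": [
    {"dx":0.7,"dy":1,"dz":0,"rx":0,"ry":0,"rz":0},
    {"dx":0.7,"dy":1,"dz":0,"rx":0,"ry":0,"rz":0},
    {"dx":0.7,"dy":1,"dz":0,"rx":0,"ry":0,"rz":0},
    {"dx":0.7,"dy":1,"dz":0,"rx":0,"ry":0,"rz":0},
    {"dx":0.7,"dy":1,"dz":0,"rx":0,"ry":0,"rz":0},
    {"dx":0.7,"dy":1,"dz":0,"rx":0,"ry":0,"rz":0},
    {"dx":0.7,"dy":1,"dz":0,"rx":0,"ry":0,"rz":0},
    {"dx":0.7,"dy":1,"dz":0,"rx":0,"ry":0,"rz":0},
    {"dx":0.7,"dy":1,"dz":0,"rx":0,"ry":0,"rz":0},
    {"dx":0.7,"dy":1,"dz":0,"rx":0,"ry":0,"rz":0}
  ]
}}

```text
t: 2.65
tcp_pos: [0.4707, -0.1068, 0.3311]
tool_rot: [0.999, 0.044, -0.0, -0.0]
force: [0.1, 0.6, 0.3]
finger_gap: 0.999
gripper_force: 0.0
```

Run:
```python
from h import *
s=sensors.sense();print(s['t'],s['tcp_pos'],s['tool_rot'])
m,im=snap('wrist','w1.png');np.save('w1.npy',np.array(m['extrinsics']))
T=np.array(m['extrinsics']);print((-T[:3,:3].T@T[:3,3]).round(3),T[2,:3].round(2),m['fx'])
```

```text
2.65 [ 0.47071957 -0.10682501  0.33110471] [ 9.99026934e-01  4.41035808e-02 -2.20111282e-04 -1.01558651e-04]
[ 0.544 -0.101  0.472] [-0.28 -0.02 -0.96] 344.25856293728435
```

View pics/w1.png

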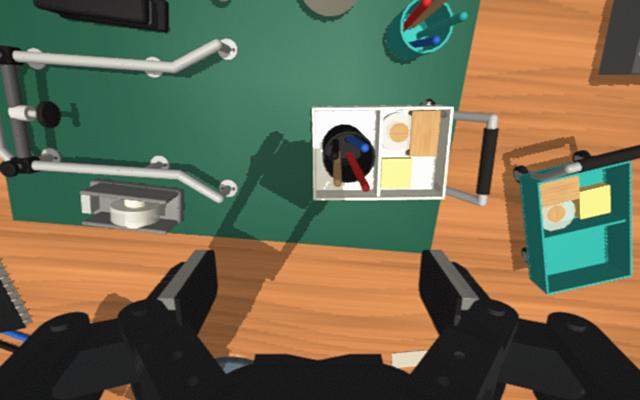

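The picture shows the tray rim corners at about (312,107), (453,107), (445,200) and (313,200). The sleeve runs (492,129) to (484,195), and the rails run (40,58) to (173,68) and (40,166) to (182,176). The buffer disc is near (48,113). I'll fit these by mask.

Run:
```python
from h import *
im=cv2.imread('pics/w1.png');m=cams.camera_model('wrist')
hsv=cv2.cvtColor(im,cv2.COLOR_BGR2HSV);white=((hsv[:,:,1]<50)&(hsv[:,:,2]>110))
def fit(cols,lo,hi,z):
    P=[]
    for u in cols:
        v=np.where(white[lo(u):hi(u),u])[0]
        if 4<len(v)<20:P.append(ray(m,u,lo(u)+v.mean(),z)[:2])
    P=np.array(P);k=np.polyfit(P[:,1],P[:,0],1);r=P[:,0]-np.polyval(k,P[:,1]);print(len(P),'slope',k[0].round(4),'x@y=.07,.15',np.polyval(k,[.07,.15]).round(4),'rms',r.std().round(4));return k
c=[u for u in range(45,140)]
kf=fit(c,lambda u:int(58+(u-20)*.065-9),lambda u:int(58+(u-20)*.065+9),.05)
kn=fit(c,lambda u:int(165+(u-33)*.07-9),lambda u:int(165+(u-33)*.07+9),.05)
for n,p in(('bendF',(173,68)),('bendN',(182,174)),('flF',(226,45)),('flN',(222,197)),('disc r edge',(60,113))):print(n,ray(m,*p,.05)[:2].round(4))
# tray
wt=(white[90:215,300:460]*255).astype(np.uint8);cs=max(cv2.findContours(wt,0,2)[0],key=cv2.contourArea)+np.array([300,90])
b=cv2.boxPoints(cv2.minAreaRect(cs));ap=cv2.approxPolyDP(cv2.convexHull(cs),6,True)[:,0]
for p in ap:print('tray',p,ray(m,*p,.074)[:2].round(4))
bl=((hsv[:,:,2]<70)).astype(np.uint8);bl[:,:470]=0;bl[:,505:]=0;bl[:115]=0;bl[210:]=0
c=max(cv2.findContours(bl,0,2)[0],key=cv2.contourArea);r=cv2.minAreaRect(c);B=cv2.boxPoints(r);print('sleeve',r)
o=ray(m,*r[0],.115);W=np.array([ray(m,*p,.115)[:2] for p in B]);print('grip',o.round(4),[np.linalg.norm(W[i]-W[i-1]).round(4) for i in range(4)])
e=W[np.argsort(W[:,0])];n_,f_=e[:2].mean(0),e[2:].mean(0);d=f_-n_;print('ends',n_.round(4),f_.round(4),'heading',np.degrees(np.arctan2(d[0],-d[1])).round(2))
```

```text
95 slope -0.022 x@y=.07,.15 [0.5556 0.5538] rms 0.0002
95 slope -0.0154 x@y=.07,.15 [0.4265 0.4252] rms 0.0006
bendF [0.5542 0.0723]
bendN [0.4283 0.0645]
flF [0.5845 0.0114]
flN [0.4024 0.0139]
disc r edge [0.4907 0.2092]
tray [459 112] [ 0.5356 -0.258 ]
tray [459 198] [ 0.4353 -0.2788]
tray [313 199] [ 0.418  -0.1027]
tray [313 106] [ 0.5273 -0.0933]
tray [429 101] [ 0.5444 -0.2221]
sleeve ((486.5381164550781, 160.87452697753906), (13.020143508911133, 65.91986846923828), 7.4314093589782715)
grip [ 0.4896 -0.2807  0.115 ] [np.float64(0.0143), np.float64(0.0699), np.float64(0.0136), np.float64(0.0701)]
ends [ 0.4538 -0.2843] [ 0.5235 -0.2773] heading 95.74
```

Call:
{"fn": "move_arm", "kwargs": {
  "targets": [
    {"dx":0.08,"dy":-0.7,"dz":-0.4,"rx":0,"ry":0,"rz":0},
    {"dx":0.08,"dy":-0.7,"dz":-0.4,"rx":0,"ry":0,"rz":0},
    {"dx":0.08,"dy":-0.7,"dz":-0.4,"rx":0,"ry":0,"rz":0},
    {"dx":0.08,"dy":-0.7,"dz":-0.4,"rx":0,"ry":0,"rz":0},
    {"dx":0.08,"dy":-0.7,"dz":-0.4,"rx":0,"ry":0,"rz":0},
    {"dx":0.08,"dy":-0.7,"dz":-0.4,"rx":0,"ry":0,"rz":0},
    {"dx":0.07,"dy":-0.7,"dz":-0.4,"rx":0,"ry":0,"rz":0},
    {"dx":0.07,"dy":-0.7,"dz":-0.4,"rx":0,"ry":0,"rz":0},
    {"dx":0.07,"dy":-0.7,"dz":-0.4,"rx":0,"ry":0,"rz":0},
    {"dx":0.07,"dy":-0.66,"dz":-0.4,"rx":0,"ry":0,"rz":0}
  ]
}}

```text
t: 3.95
tcp_pos: [0.4896, -0.283, 0.2306]
tool_rot: [0.999, 0.044, 0.0, 0.0]
force: [-0.0, 0.0, 0.2]
finger_gap: 1.002
gripper_force: 0.0
```

Run:
```python
from h import *
s=sensors.sense();print(s['t'],s['tcp_pos'],s['tool_rot'])
m,im=snap('wrist','w2.png');print('grip expected px',proj(m,(.4896,-.2807,.115)),proj(m,(.4538,-.2843,.115)),proj(m,(.5235,-.2773,.115)))
```

```text
3.95 [ 0.48960443 -0.2829744   0.23064526] [9.99027731e-01 4.40861487e-02 6.02156715e-05 3.60140912e-05]
grip expected px [314.69484744 187.45865287] [315.34273703 230.43883913] [314.04576529 143.60997096]
```

View pics/w2.png

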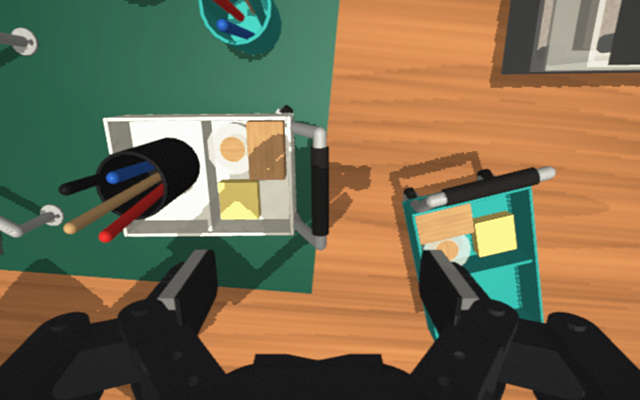

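The near view shows the sleeve at (320,190), within 5 px of the prediction (315,187). The right-hand look-alike clears the fingers. I'll descend half open.

Call:
{"fn": "move_arm", "kwargs": {
  "targets": [
    {"dx":-0.06,"dy":-0.04,"dz":-0.4,"rx":0,"ry":0,"rz":0.01},
    {"dx":0,"dy":0,"dz":-0.6,"rx":0,"ry":0,"rz":0},
    {"dx":0,"dy":0,"dz":-0.6,"rx":0,"ry":0,"rz":0},
    {"dx":0,"dy":0,"dz":-0.6,"rx":0,"ry":0,"rz":0},
    {"dx":0,"dy":0,"dz":-0.6,"rx":0,"ry":0,"rz":0},
    {"dx":0,"dy":0,"dz":-0.6,"rx":0,"ry":0,"rz":0},
    {"dx":0,"dy":0,"dz":-0.6,"rx":0,"ry":0,"rz":0},
    {"dx":0,"dy":0,"dz":-0.6,"rx":0,"ry":0,"rz":0},
    {"dx":0,"dy":0,"dz":-0.5,"rx":0,"ry":0,"rz":0},
    {"dx":0,"dy":0,"dz":-0.3,"rx":0,"ry":0,"rz":0}
  ],
  "claw": 50,
  "newtons": 20
}}

```text
t: 5.25
tcp_pos: [0.4877, -0.2827, 0.0954]
tool_rot: [0.999, 0.047, -0.0, -0.0]
force: [-0.7, -0.3, 0.2]
finger_gap: 0.495
gripper_force: 0.0
```

Run:
```python
from h import *
s=sensors.sense();print(s['t'],s['tcp_pos'],s['tool_rot'],s['force'],s['ft_torque'],s['finger_gap'])
w=snap('wrist','w3.png')[1];d=snap('side','d3.png')[1]
cv2.imwrite('pics/c3.png',np.vstack([cv2.resize(w[60:400,:][:,:,::-1],(560,298)),cv2.resize(d[120:230,300:507][:,:,::-1],(560,298),interpolation=2)]))
```

```text
5.25 [ 0.48773656 -0.28271313  0.0953584 ] [ 9.98909714e-01  4.66821508e-02 -2.89549691e-04 -2.74501351e-04] [-0.7309841  -0.28782047  0.15742949] [-0.00943092  0.07534211  0.03345184] 0.4947777106632011
```

View pics/c3.png

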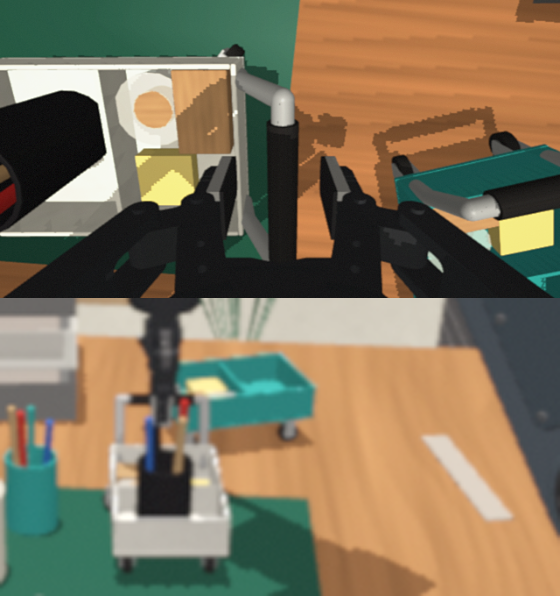

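The wrist view shows the sleeve upright between the pads, and the side view agrees. Closing now.

Call:
{"fn": "move_arm", "kwargs": {
  "targets": [
    {"dx":0,"dy":0,"dz":0,"rx":0,"ry":0,"rz":0},
    {"dx":0,"dy":0,"dz":0,"rx":0,"ry":0,"rz":0},
    {"dx":0,"dy":0,"dz":0,"rx":0,"ry":0,"rz":0},
    {"dx":0,"dy":0,"dz":0,"rx":0,"ry":0,"rz":0},
    {"dx":0,"dy":0,"dz":0,"rx":0,"ry":0,"rz":0},
    {"dx":0,"dy":0,"dz":0,"rx":0,"ry":0,"rz":0},
    {"dx":0,"dy":0,"dz":0,"rx":0,"ry":0,"rz":0},
    {"dx":0,"dy":0,"dz":0,"rx":0,"ry":0,"rz":0},
    {"dx":0,"dy":0,"dz":0,"rx":0,"ry":0,"rz":0},
    {"dx":0,"dy":0,"dz":0,"rx":0,"ry":0,"rz":0}
  ],
  "claw": 0,
  "newtons": 20
}}

```text
t: 6.6
tcp_pos: [0.4882, -0.2831, 0.0967]
tool_rot: [0.999, 0.047, 0.0, 0.0]
force: [-0.3, -1.2, 5.8]
finger_gap: 0.153
gripper_force: 20.5
```

Call:
{"fn": "move_arm", "kwargs": {
  "targets": [
    {"dx":0,"dy":0,"dz":0.05,"rx":0,"ry":0,"rz":0},
    {"dx":-0.009,"dy":0.1,"dz":0,"rx":0,"ry":0,"rz":0},
    {"dx":-0.015,"dy":0.16,"dz":0,"rx":0,"ry":0,"rz":0},
    {"dx":-0.019,"dy":0.2,"dz":0,"rx":0,"ry":0,"rz":0},
    {"dx":-0.019,"dy":0.2,"dz":0,"rx":0,"ry":0,"rz":0},
    {"dx":-0.019,"dy":0.2,"dz":0,"rx":0,"ry":0,"rz":0},
    {"dx":-0.019,"dy":0.2,"dz":0,"rx":0,"ry":0,"rz":0},
    {"dx":-0.019,"dy":0.2,"dz":0,"rx":0,"ry":0,"rz":0},
    {"dx":-0.019,"dy":0.2,"dz":0,"rx":0,"ry":0,"rz":0},
    {"dx":-0.019,"dy":0.2,"dz":0,"rx":0,"ry":0,"rz":0}
  ]
}}

```text
t: 7.85
tcp_pos: [0.4839, -0.241, 0.0976]
tool_rot: [0.999, 0.047, -0.0, -0.0]
force: [1.1, -0.7, -1.9]
finger_gap: 0.151
gripper_force: 19.8
```

Call:
{"fn": "move_arm", "kwargs": {
  "targets": [
    {"dx":-0.019,"dy":0.2,"dz":0,"rx":0,"ry":0,"rz":0},
    {"dx":-0.019,"dy":0.2,"dz":0,"rx":0,"ry":0,"rz":0},
    {"dx":-0.019,"dy":0.2,"dz":0,"rx":0,"ry":0,"rz":0},
    {"dx":-0.015,"dy":0.16,"dz":0,"rx":0,"ry":0,"rz":0},
    {"dx":-0.009,"dy":0.1,"dz":0,"rx":0,"ry":0,"rz":0},
    {"dx":0,"dy":0,"dz":0,"rx":0,"ry":0,"rz":0},
    {"dx":0,"dy":0,"dz":0,"rx":0,"ry":0,"rz":0},
    {"dx":0,"dy":0,"dz":0,"rx":0,"ry":0,"rz":0},
    {"dx":0,"dy":0,"dz":0,"rx":0,"ry":0,"rz":0},
    {"dx":0,"dy":0,"dz":0,"rx":0,"ry":0,"rz":0}
  ]
}}

```text
t: 9.1
tcp_pos: [0.4819, -0.2198, 0.0975]
tool_rot: [0.999, 0.047, -0.0, -0.0]
force: [0.1, 0.8, -2.9]
finger_gap: 0.154
gripper_force: 19.8
```

Run:
```python
from h import *
s=sensors.sense();print(s['t'],s['tcp_pos'],s['tool_rot'],s['force'],s['ft_torque'])
w=snap('wrist','w4.png')[1];d=snap('side','d4.png')[1];c=snap('scene','s4.png')[1]
r=lambda im,u,v,ww,h,W,H:cv2.resize(im[v:v+h,u:u+ww][:,:,::-1],(W,H),interpolation=2)
cv2.imwrite('pics/c4.png',np.vstack([np.hstack([r(d,320,160,90,75,400,300),r(c,285,150,90,75,400,300)]),r(w,0,0,640,240,800,300)]))
```

```text
9.1 [ 0.48187746 -0.21982118  0.09748732] [ 9.98909768e-01  4.66824907e-02 -1.14565903e-04 -8.26620928e-05] [ 0.11199035  0.79868608 -2.92400298] [ 0.04723862 -0.01763457  0.0005238 ]
```

View pics/c4.png

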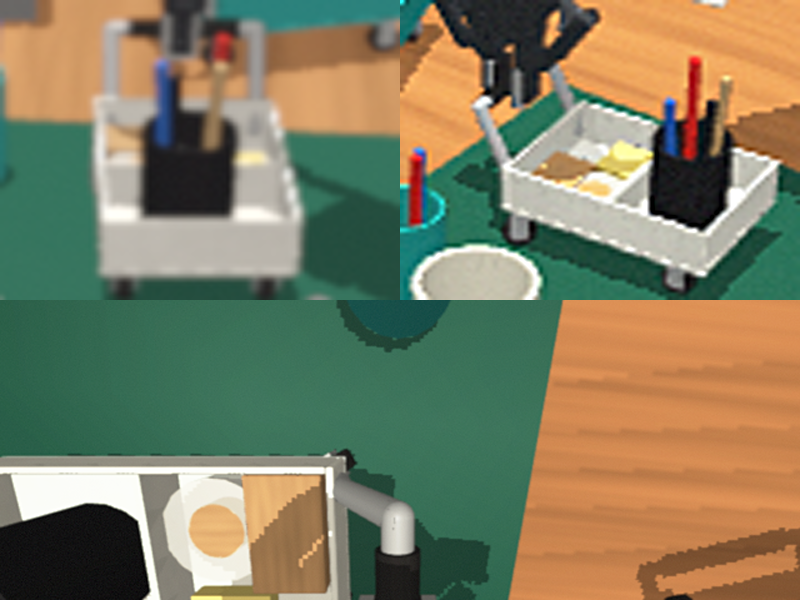

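The castor check is numeric: I'll cast the visible castor tips and compare them with where trailing wheels should be.

Run:
```python
from h import *
s=sensors.sense();g=np.array(s['tcp_pos'][:2]);th=np.radians(95.35);X=np.array([np.cos(th),np.sin(th)]);Y=np.array([-X[1],X[0]])
w=cv2.imread('pics/w4.png');m=cams.camera_model('wrist');S=cams.camera_model('scene');D=cams.camera_model('side')
def loc(p):d=p[:2]-g;return np.round([d@X-.105,d@Y],4)
for z in(.01,.02,.03):print('wrist blob',z,loc(ray(m,276,126,z)))
for n,u,v in(('wheel',285+515/400*90-90+0,0),):pass
for z in(.0,.0125):print('scene wheel',z,loc(ray(S,285+(518-400)*90/400,150+240*.25,z)))
W=lambda x,y,z:np.r_[g+X*(x+.105)+Y*y,z]
for a in(0,.4,-.4,.8,-.8,1.57,-1.57):
    p=W(-.06-.012*np.cos(a),-.041-.012*np.sin(a),.0125);q=proj(S,p);r=proj(m,p);print(a,'scene crop',((q-[285,150])*400/np.array([90,90])+[400,0]).round(0),'wrist',r.round(0))
for n,im in(('s4',S),('s0',S)):pass
for x,y in((-.08,-.055),(.08,-.055),(.08,.055),(-.08,.055)):print('corner',x,y,(((proj(S,W(x,y,.074))-[285,150])*400/90)+[400,0]).round(0),proj(m,W(x,y,.074)).round(0))
a=cv2.imread('pics/s4.png')[190:225,300:330];b=cv2.imread('pics/w4.png')[105:155,240:330]
d=cv2.imread('pics/d4.png')[190:240,330:400]
cv2.imwrite('pics/c5.png',np.hstack([cv2.resize(a,(343,400),interpolation=2),cv2.resize(b,(450,400),interpolation=2)]))
```

```text
wrist blob 0.01 [-0.0777 -0.0501]
wrist blob 0.02 [-0.0789 -0.0511]
wrist blob 0.03 [-0.0801 -0.0521]
scene wheel 0.0 [-0.0689 -0.0447]
scene wheel 0.0125 [-0.0605 -0.0583]
0 scene crop [517. 249.] wrist [267. 140.]
0.4 scene crop [515. 253.] wrist [266. 133.]
-0.4 scene crop [522. 246.] wrist [266. 147.]
0.8 scene crop [515. 257.] wrist [261. 127.]
-0.8 scene crop [528. 244.] wrist [262. 153.]
1.57 scene crop [523. 263.] wrist [248. 122.]
-1.57 scene crop [540. 245.] wrist [250. 158.]
corner -0.08 -0.055 [497. 185.] [265. 129.]
corner 0.08 -0.055 [701. 259.] [-73. 129.]
corner 0.08 0.055 [775. 177.] [-10. 326.]
corner -0.08 0.055 [577. 109.] [273. 326.]
```

View pics/c5.png

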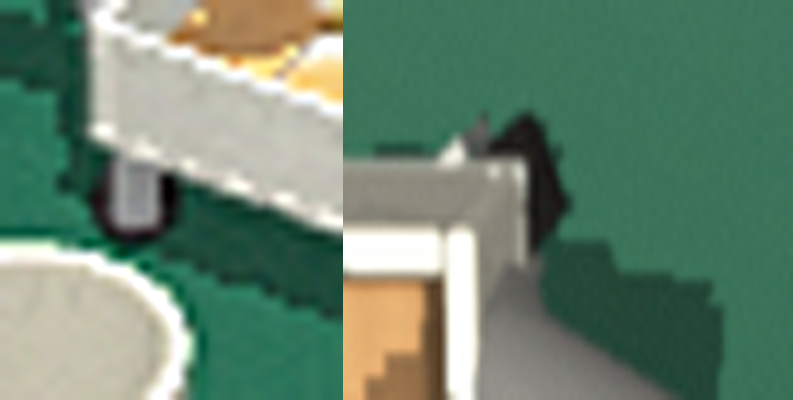

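The right castor's tyre tail at wrist (277..285, 119..130) still points about 0.5 rad outward, and fz of -2.9 N shows I was unloading the tail. I'll lower about 0.5 mm, then turn and push straight diagonally, which trails the castors and corrects the lateral offset. First I'll pin down the tray offset and compute the path.

```bash
cat > plan.py <<'E'
import numpy as np
from scipy.optimize import brentq
BX=lambda y:.49105-.0187*(y-.07); TB=91.07
FR=np.array([[.5845,.0115],[.5550,.068],[.5517,.25]]);NR=np.array([[.4024,.0135],[.4264,.066],[.4235,.25]])
def path(A,th0,thd,sA=10,sB=42,sC=40,nA=14,nB=9,nC=12):
    ds=[sA/nA]*nA+[sB/nB]*nB+[sC/nC]*nC
    sm=lambda n:.5-.5*np.cos(np.pi*np.arange(1,n+1)/n)
    th=np.r_[th0+(thd-th0)*sm(nA),[thd]*nB,thd+(TB-thd)*sm(nC)]
    P=[];a=np.array(A,float);pt=th0
    for d,t in zip(ds,th):
        m=np.radians((t+pt)/2);a=a+d/1000*np.array([np.cos(m),np.sin(m)]);P.append(np.r_[a,t]);pt=t
    return np.array(P)
def solve(A,th0,**k):
    f=lambda t:(lambda e:e[0]-BX(e[1]))(path(A,th0,t,**k)[-1])
    t=brentq(f,50,90);return t,path(A,th0,t,**k)
def grip(P,off):  # off: grip's trolley y
    t=np.radians(P[:,2]);X=np.c_[np.cos(t),np.sin(t)];Y=np.c_[-X[:,1],X[:,0]];return P[:,:2]-.160*X+off*Y
def rows(P,g0,th0,off):
    G=np.vstack([g0,grip(P,off)]);d=np.diff(G,axis=0)/.025;r=np.diff(np.r_[th0,P[:,2]])/30
    for i in range(len(d)):print(i,'dx %.3f dy %.3f rz %.3f'%(*d[i],r[i]),'nose y %.4f'%(P[i,1]+.025*np.sin(np.radians(P[i,2]))))
def clear(P):
    def dist(p,L):
        m=9
        for a,b in zip(L[:-1],L[1:]):
            t=np.clip((p-a)@(b-a)/((b-a)@(b-a)),0,1);m=min(m,np.linalg.norm(p-a-t*(b-a)))
        return m-.006
    o=[]
    for q in P:
        t=np.radians(q[2]);X=np.array([np.cos(t),np.sin(t)]);Y=np.array([-X[1],X[0]])
        c=lambda x,y:q[:2]+X*(x-.055)+Y*y
        o.append((min(dist(c(x,-.055),FR) for x in np.linspace(-.08,.08,17)),min(dist(c(x,.055),NR) for x in np.linspace(-.08,.08,17))))
    return np.array(o)
E
python3 - <<'E'
from h import *;from plan import *
s=sensors.sense();g=np.array(s['tcp_pos'][:2])
im=cv2.imread('pics/w4.png');m=cams.camera_model('wrist');hsv=cv2.cvtColor(im,cv2.COLOR_BGR2HSV);wh=(hsv[:,:,1]<40)&(hsv[:,:,2]>200)
P=[]
for u in range(20,250,3):
    v=np.where(wh[115:150,u])[0]
    if len(v):P.append(ray(m,u,115+v[0],.074)[:2])
P=np.array(P);k=np.polyfit(P[:,1],P[:,0],1);r=P[:,0]-np.polyval(k,P[:,1]);k=np.polyfit(P[abs(r)<.002,1],P[abs(r)<.002,0],1)
th=90-np.degrees(np.arctan(k[0]));t=np.radians(th);X=np.array([np.cos(t),np.sin(t)]);Y=np.array([-X[1],X[0]])
e=np.array([np.polyval(k,g[1]),g[1]])-g;print('heading rim',th,'edge trolley-y rel grip',e@Y,'-> grip y off',-.055-e@Y)
off=0.0
off=float(-.055-e@Y)
A=g+.160*X-off*Y;print('axle',A)
th0=95.35
for sB in(30,36,42):
    thd,Q=solve(A,th0,sB=sB);c=clear(Q);print(sB,thd,'end',Q[-1],'min clear',c.min(0),'nose y endB',Q[22,1]+.025*np.sin(np.radians(thd)))
E
```

```text
heading rim 95.21855273895737 edge trolley-y rel grip -0.052981927062018895 -> grip y off -0.002018072937981105
axle [ 0.46537613 -0.06065636]
30 60.18292228736794 end [4.92116304e-01 1.29783849e-02 9.10700000e+01] min clear [0.01483248 0.01540943] nose y endB -0.0033903916346093126
36 63.42496346116016 end [4.9199175e-01 1.9639051e-02 9.1070000e+01] min clear [0.01186011 0.01252691] nose y endB 0.0035404657009508837
42 66.03818100253423 end [4.91869440e-01 2.61796871e-02 9.10700000e+01] min clear [0.0089413  0.00969634] nose y endB 0.010278968457378218
```

Run:
```python
from h import *;from plan import *
g=np.array(sensors.sense()['tcp_pos'][:2]);t=np.radians(95.3);X=np.array([np.cos(t),np.sin(t)]);Y=np.array([-X[1],X[0]]);off=-.002
A=g+.160*X-off*Y
thd,Q=solve(A,95.3,sA=8,sB=37,sC=42,nA=18,nB=10);print(thd,clear(Q).min(0));rows(Q,g,95.3,off)
D=cams.camera_model('side');print('mug base',ray(D,286,225,0))
```

```text
63.76458795696065 [0.01140847 0.01208893]
0 dx -0.028 dy 0.015 rz -0.008 nose y -0.0353
1 dx -0.081 dy 0.010 rz -0.024 nose y -0.0349
2 dx -0.131 dy 0.008 rz -0.039 nose y -0.0344
3 dx -0.177 dy 0.008 rz -0.053 nose y -0.0339
4 dx -0.217 dy 0.013 rz -0.065 nose y -0.0335
5 dx -0.251 dy 0.021 rz -0.075 nose y -0.0330
6 dx -0.277 dy 0.033 rz -0.083 nose y -0.0327
7 dx -0.293 dy 0.047 rz -0.088 nose y -0.0324
8 dx -0.300 dy 0.062 rz -0.091 nose y -0.0321
9 dx -0.296 dy 0.076 rz -0.091 nose y -0.0319
10 dx -0.284 dy 0.088 rz -0.088 nose y -0.0318
11 dx -0.262 dy 0.096 rz -0.083 nose y -0.0317
12 dx -0.232 dy 0.098 rz -0.075 nose y -0.0316
13 dx -0.196 dy 0.094 rz -0.065 nose y -0.0315
14 dx -0.156 dy 0.084 rz -0.053 nose y -0.0313
15 dx -0.111 dy 0.069 rz -0.039 nose y -0.0312
16 dx -0.064 dy 0.050 rz -0.024 nose y -0.0309
17 dx -0.016 dy 0.027 rz -0.008 nose y -0.0305
18 dx 0.065 dy 0.133 rz 0.000 nose y -0.0272
19 dx 0.065 dy 0.133 rz 0.000 nose y -0.0239
20 dx 0.065 dy 0.133 rz 0.000 nose y -0.0206
21 dx 0.065 dy 0.133 rz 0.000 nose y -0.0173
22 dx 0.065 dy 0.133 rz 0.000 nose y -0.0139
23 dx 0.065 dy 0.133 rz 0.000 nose y -0.0106
24 dx 0.065 dy 0.133 rz 0.000 nose y -0.0073
25 dx 0.065 dy 0.133 rz 0.000 nose y -0.0040
26 dx 0.065 dy 0.133 rz 0.000 nose y -0.0007
27 dx 0.065 dy 0.133 rz 0.000 nose y 0.0027
28 dx 0.108 dy 0.104 rz 0.016 nose y 0.0059
29 dx 0.198 dy 0.064 rz 0.045 nose y 0.0093
30 dx 0.279 dy 0.035 rz 0.072 nose y 0.0129
31 dx 0.346 dy 0.022 rz 0.094 nose y 0.0166
32 dx 0.394 dy 0.026 rz 0.110 nose y 0.0204
33 dx 0.418 dy 0.043 rz 0.118 nose y 0.0242
34 dx 0.415 dy 0.068 rz 0.118 nose y 0.0279
35 dx 0.383 dy 0.096 rz 0.110 nose y 0.0315
36 dx 0.326 dy 0.120 rz 0.094 nose y 0.0351
37 dx 0.247 dy 0.135 rz 0.072 nose y 0.0386
38 dx 0.153 dy 0.142 rz 0.045 nose y 0.0422
39 dx 0.050 dy 0.141 rz 0.016 nose y 0.0456
mug base [ 0.67199022 -0.08425796  0.        ]
```

Call:
{"fn": "move_arm", "kwargs": {
  "targets": [
    {"dx":-0.028,"dy":0.015,"dz":-0.018,"rx":0,"ry":0,"rz":-0.008},
    {"dx":-0.081,"dy":0.01,"dz":0,"rx":0,"ry":0,"rz":-0.024},
    {"dx":-0.131,"dy":0.008,"dz":0,"rx":0,"ry":0,"rz":-0.039},
    {"dx":-0.177,"dy":0.008,"dz":0,"rx":0,"ry":0,"rz":-0.053},
    {"dx":-0.217,"dy":0.013,"dz":0,"rx":0,"ry":0,"rz":-0.065},
    {"dx":-0.251,"dy":0.021,"dz":0,"rx":0,"ry":0,"rz":-0.075},
    {"dx":-0.277,"dy":0.033,"dz":0,"rx":0,"ry":0,"rz":-0.083},
    {"dx":-0.293,"dy":0.047,"dz":0,"rx":0,"ry":0,"rz":-0.088},
    {"dx":-0.3,"dy":0.062,"dz":0,"rx":0,"ry":0,"rz":-0.091},
    {"dx":-0.296,"dy":0.076,"dz":0,"rx":0,"ry":0,"rz":-0.091}
  ]
}}

```text
t: 10.5
tcp_pos: [0.4301, -0.2124, 0.0971]
tool_rot: [0.993, -0.116, -0.0, -0.0]
force: [0.6, -0.0, -2.3]
finger_gap: 0.155
gripper_force: 19.8
```

Call:
{"fn": "move_arm", "kwargs": {
  "targets": [
    {"dx":-0.284,"dy":0.088,"dz":0,"rx":0,"ry":0,"rz":-0.088},
    {"dx":-0.262,"dy":0.096,"dz":0,"rx":0,"ry":0,"rz":-0.083},
    {"dx":-0.232,"dy":0.098,"dz":0,"rx":0,"ry":0,"rz":-0.075},
    {"dx":-0.196,"dy":0.094,"dz":0,"rx":0,"ry":0,"rz":-0.065},
    {"dx":-0.156,"dy":0.084,"dz":0,"rx":0,"ry":0,"rz":-0.053},
    {"dx":-0.111,"dy":0.069,"dz":0,"rx":0,"ry":0,"rz":-0.039},
    {"dx":-0.064,"dy":0.05,"dz":0,"rx":0,"ry":0,"rz":-0.024},
    {"dx":-0.016,"dy":0.027,"dz":0,"rx":0,"ry":0,"rz":-0.008},
    {"dx":0.065,"dy":0.133,"dz":0,"rx":0,"ry":0,"rz":0},
    {"dx":0.065,"dy":0.133,"dz":0,"rx":0,"ry":0,"rz":0}
  ]
}}

```text
t: 11.75
tcp_pos: [0.4012, -0.1906, 0.0971]
tool_rot: [0.974, -0.227, 0.0, 0.0]
force: [-1.0, -1.1, -2.0]
finger_gap: 0.155
gripper_force: 19.9
```

Run:
```python
from h import *
s=sensors.sense();print(s['t'],s['tcp_pos'],s['tool_rot'],s['force'],s['ft_torque'])
q=s['tool_rot'];print('tool heading',90+2*np.degrees(np.arctan2(q[1],q[0])))
m,im=snap('wrist','w6.png');hsv=cv2.cvtColor(im[:,:,::-1].copy(),cv2.COLOR_BGR2HSV);wh=(hsv[:,:,1]<40)&(hsv[:,:,2]>200)
P=[]
for u in range(20,250,3):
    v=np.where(wh[105:160,u])[0]
    if len(v):P.append(ray(m,u,105+v[0],.074)[:2])
P=np.array(P)
for _ in range(4):
    k=np.polyfit(P[:,1],P[:,0],1);r=P[:,0]-np.polyval(k,P[:,1]);P=P[abs(r)<=max(.001,1.5*r.std())]
th=90-np.degrees(np.arctan(k[0]));t=np.radians(th);X=np.array([np.cos(t),np.sin(t)]);Y=np.array([-X[1],X[0]]);g=np.array(s['tcp_pos'][:2])
print('rim heading',th,len(P),'off',-.055-(P.mean(0)-g)@Y)
```

```text
11.75 [ 0.40115328 -0.19059839  0.09712156] [ 9.73964008e-01 -2.26702669e-01  8.75282271e-05  5.82516765e-05] [-0.96054699 -1.12206385 -2.024514  ] [-0.17220953  0.05892424  0.03222623]
tool heading 63.793956912917224
rim heading 64.16525592126882 77 off -0.0018936475532740082
```

Call:
{"fn": "move_arm", "kwargs": {
  "targets": [
    {"dx":0,"dy":0,"dz":-0.015,"rx":0,"ry":0,"rz":0},
    {"dx":0,"dy":0,"dz":-0.015,"rx":0,"ry":0,"rz":0},
    {"dx":0,"dy":0,"dz":0,"rx":0,"ry":0,"rz":0},
    {"dx":0,"dy":0,"dz":0,"rx":0,"ry":0,"rz":0},
    {"dx":0,"dy":0,"dz":0,"rx":0,"ry":0,"rz":0},
    {"dx":0,"dy":0,"dz":0,"rx":0,"ry":0,"rz":0},
    {"dx":0,"dy":0,"dz":0,"rx":0,"ry":0,"rz":0},
    {"dx":0,"dy":0,"dz":0,"rx":0,"ry":0,"rz":0},
    {"dx":0,"dy":0,"dz":0,"rx":0,"ry":0,"rz":0},
    {"dx":0,"dy":0,"dz":0,"rx":0,"ry":0,"rz":0}
  ]
}}

```text
t: 13.05
tcp_pos: [0.4011, -0.1908, 0.0966]
tool_rot: [0.974, -0.227, 0.0, 0.0]
force: [-0.1, 1.5, 6.0]
finger_gap: 0.156
gripper_force: 20.5
```

Call:
{"fn": "move_arm", "kwargs": {
  "targets": [
    {"dx":0,"dy":0,"dz":0.012,"rx":0,"ry":0,"rz":0},
    {"dx":0.04,"dy":0.081,"dz":0,"rx":0,"ry":0,"rz":0},
    {"dx":0.065,"dy":0.133,"dz":0,"rx":0,"ry":0,"rz":0},
    {"dx":0.065,"dy":0.133,"dz":0,"rx":0,"ry":0,"rz":0},
    {"dx":0.065,"dy":0.133,"dz":0,"rx":0,"ry":0,"rz":0},
    {"dx":0.065,"dy":0.133,"dz":0,"rx":0,"ry":0,"rz":0},
    {"dx":0.065,"dy":0.133,"dz":0,"rx":0,"ry":0,"rz":0},
    {"dx":0.065,"dy":0.133,"dz":0,"rx":0,"ry":0,"rz":0},
    {"dx":0.065,"dy":0.133,"dz":0,"rx":0,"ry":0,"rz":0},
    {"dx":0.04,"dy":0.081,"dz":0,"rx":0,"ry":0,"rz":0}
  ]
}}

```text
t: 14.3
tcp_pos: [0.4144, -0.163, 0.0967]
tool_rot: [0.974, -0.227, -0.0, -0.0]
force: [-1.1, -1.9, 5.5]
finger_gap: 0.15
gripper_force: 20.5
```

Run:
```python
from h import *
s=sensors.sense();print(s['t'],s['tcp_pos'],s['force'],s['ft_torque'])
m,w=snap('wrist','w7.png');c=snap('scene','s7.png')[1]
g=np.array(s['tcp_pos'][:2]);th=np.radians(63.9);X=np.array([np.cos(th),np.sin(th)]);Y=np.array([-X[1],X[0]])
W=lambda x,y,z:np.r_[g+X*(x+.105)+Y*(y+.002),z]
S=cams.camera_model('scene')
for y in(-.041,.041):
  for a in(0,.5,1):print(y,a,'tail tip wrist',proj(m,W(-.06-.0245*np.cos(a),y-.0245*np.sin(a),.0125)).round(),'scene wheel',proj(S,W(-.06-.012*np.cos(a),y-.012*np.sin(a),.0125)).round(1))
r=lambda im,u,v,ww,h,W,H:cv2.resize(im[v:v+h,u:u+ww][:,:,::-1],(W,H),interpolation=2)
cv2.imwrite('pics/c7.png',np.hstack([r(w,0,0,400,300,500,375),r(c,300,150,80,100,300,375)]))
```

```text
14.3 [ 0.414393   -0.16300421  0.09668887] [-1.074272   -1.9167902   5.46084785] [-0.20289763  0.16776712  0.01271714]
-0.041 0 tail tip wrist [287. 144.] scene wheel [329.9 201.2]
-0.041 0.5 tail tip wrist [282. 125.] scene wheel [328.5 202. ]
-0.041 1 tail tip wrist [268. 111.] scene wheel [328. 203.]
0.041 0 tail tip wrist [290. 257.] scene wheel [351.9 194.4]
0.041 0.5 tail tip wrist [285. 242.] scene wheel [350.6 195.1]
0.041 1 tail tip wrist [273. 230.] scene wheel [350.1 196.1]
```

View pics/c7.png

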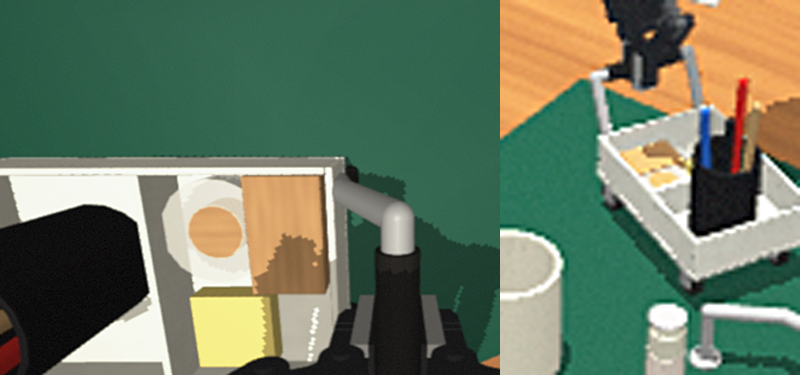

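No more pictures (10 viewed). In this last one the tyre tail sits at about (280,136), tucked under the rear corner where a trailing castor should be (287,144), with the nose still clear of the bay. Next is the turn into the bay axis.

Run:
```python
from h import *;from plan import *
s=sensors.sense();g=np.array(s['tcp_pos'][:2]);q=s['tool_rot'];th0=90+2*np.degrees(np.arctan2(q[1],q[0]));t=np.radians(th0);X=np.array([np.cos(t),np.sin(t)]);Y=np.array([-X[1],X[0]]);off=-.002
A=g+.160*X-off*Y
nC=18
def P(sC,sB=3):
    return path(A,th0,th0,sA=.01,sB=sB,sC=sC,nA=1,nB=1,nC=nC)[1:]
f=lambda sC:(lambda e:e[0]-BX(e[1]))(P(sC)[-1])
sC=brentq(f,15,90);Q=P(sC);c=clear(Q);print('sC',sC,'end',Q[-1],c.min(0));rows(Q,g,th0,off)
```

```text
sC 34.56745017903566 end [4.92030551e-01 1.75641231e-02 9.10700000e+01] [0.01278606 0.01342487]
0 dx 0.053 dy 0.108 rz 0.000 nose y 0.0067
1 dx 0.055 dy 0.059 rz 0.007 nose y 0.0085
2 dx 0.096 dy 0.040 rz 0.021 nose y 0.0103
3 dx 0.135 dy 0.024 rz 0.033 nose y 0.0123
4 dx 0.171 dy 0.011 rz 0.045 nose y 0.0143
5 dx 0.204 dy 0.002 rz 0.056 nose y 0.0163
6 dx 0.232 dy -0.001 rz 0.065 nose y 0.0184
7 dx 0.254 dy 0.000 rz 0.072 nose y 0.0205
8 dx 0.269 dy 0.006 rz 0.077 nose y 0.0227
9 dx 0.276 dy 0.015 rz 0.079 nose y 0.0248
10 dx 0.275 dy 0.026 rz 0.079 nose y 0.0269
11 dx 0.266 dy 0.039 rz 0.077 nose y 0.0289
12 dx 0.248 dy 0.051 rz 0.072 nose y 0.0309
13 dx 0.223 dy 0.061 rz 0.065 nose y 0.0329
14 dx 0.192 dy 0.069 rz 0.056 nose y 0.0349
15 dx 0.154 dy 0.075 rz 0.045 nose y 0.0368
16 dx 0.113 dy 0.078 rz 0.033 nose y 0.0387
17 dx 0.068 dy 0.078 rz 0.021 nose y 0.0406
18 dx 0.022 dy 0.077 rz 0.007 nose y 0.0426
```

Call:
{"fn": "move_arm", "kwargs": {
  "targets": [
    {"dx":0.053,"dy":0.108,"dz":0.012,"rx":0,"ry":0,"rz":0},
    {"dx":0.055,"dy":0.059,"dz":0,"rx":0,"ry":0,"rz":0.007},
    {"dx":0.096,"dy":0.04,"dz":0,"rx":0,"ry":0,"rz":0.021},
    {"dx":0.135,"dy":0.024,"dz":0,"rx":0,"ry":0,"rz":0.033},
    {"dx":0.171,"dy":0.011,"dz":0,"rx":0,"ry":0,"rz":0.045},
    {"dx":0.204,"dy":0.002,"dz":0,"rx":0,"ry":0,"rz":0.056},
    {"dx":0.232,"dy":-0.001,"dz":0,"rx":0,"ry":0,"rz":0.065},
    {"dx":0.254,"dy":0,"dz":0,"rx":0,"ry":0,"rz":0.072},
    {"dx":0.269,"dy":0.006,"dz":0,"rx":0,"ry":0,"rz":0.077},
    {"dx":0.276,"dy":0.015,"dz":0,"rx":0,"ry":0,"rz":0.079}
  ]
}}

```text
t: 15.65
tcp_pos: [0.4584, -0.1567, 0.0969]
tool_rot: [0.994, -0.108, -0.0, -0.0]
force: [-2.5, -0.1, 1.1]
finger_gap: 0.154
gripper_force: 20.1
```

Call:
{"fn": "move_arm", "kwargs": {
  "targets": [
    {"dx":0.275,"dy":0.026,"dz":0,"rx":0,"ry":0,"rz":0.079},
    {"dx":0.266,"dy":0.039,"dz":0,"rx":0,"ry":0,"rz":0.077},
    {"dx":0.248,"dy":0.051,"dz":0,"rx":0,"ry":0,"rz":0.072},
    {"dx":0.223,"dy":0.061,"dz":0,"rx":0,"ry":0,"rz":0.065},
    {"dx":0.192,"dy":0.069,"dz":0,"rx":0,"ry":0,"rz":0.056},
    {"dx":0.154,"dy":0.075,"dz":0,"rx":0,"ry":0,"rz":0.045},
    {"dx":0.113,"dy":0.078,"dz":0,"rx":0,"ry":0,"rz":0.033},
    {"dx":0.068,"dy":0.078,"dz":0,"rx":0,"ry":0,"rz":0.021},
    {"dx":0.022,"dy":0.077,"dz":0,"rx":0,"ry":0,"rz":0.007},
    {"dx":0,"dy":0,"dz":0,"rx":0,"ry":0,"rz":0}
  ]
}}

```text
t: 16.9
tcp_pos: [0.4969, -0.1426, 0.0969]
tool_rot: [1.0, 0.01, 0.0, -0.0]
force: [0.4, 0.6, -1.0]
finger_gap: 0.157
gripper_force: 20.0
```

```bash
cat > meas.py <<'E'
from h import *
def run(name,lo=95,hi=165):
    s=sensors.sense();g=np.array(s['tcp_pos'][:2]);q=s['tool_rot'];print('t',s['t'],'tcp',np.round(s['tcp_pos'],4),'F',np.round(s['force'],2),'M',np.round(s['ft_torque'],3),'tool heading',round(90+2*np.degrees(np.arctan2(q[1],q[0])),2))
    m,im=snap('wrist',name);hsv=cv2.cvtColor(im[:,:,::-1].copy(),cv2.COLOR_BGR2HSV);wh=(hsv[:,:,1]<40)&(hsv[:,:,2]>200)
    P=[]
    for u in range(60,250,3):
        v=np.where(wh[lo:hi,u])[0]
        v=v[v+lo>118] if len(v) else v
        if len(v):P.append(ray(m,u,lo+v[0],.074)[:2])
    P=np.array(P)
    for _ in range(4):
        k=np.polyfit(P[:,1],P[:,0],1);r=P[:,0]-np.polyval(k,P[:,1]);P=P[abs(r)<=max(.001,1.5*r.std())]
    th=90-np.degrees(np.arctan(k[0]));t=np.radians(th);X=np.array([np.cos(t),np.sin(t)]);Y=np.array([-X[1],X[0]])
    print('tray rim heading %.2f n %d off %.4f'%(th,len(P),-.055-(P.mean(0)-g)@Y),'rim x at nose-30mm',np.polyval(k,g[1]+.155).round(4))
    # rail / flare profile above rim
    for u in range(2,260,12):
        col=(hsv[:,u,1]<60)&(hsv[:,u,2]>110);v=np.where(col[:170])[0]
        if len(v):
            runs=np.split(v,np.where(np.diff(v)>1)[0]+1);print(u,[(int(a[0]),int(a[-1])) for a in runs if len(a)>1],end=' ')
    print()
    return m,k
E
python3 -c "
from meas import *
m,k=run('w8.png')
for p in((.5845,.0115,.05),(.5550,.068,.05)):print(proj(m,p))"
```

```text
t 16.9 tcp [ 0.4969 -0.1426  0.0969] F [ 0.37  0.56 -0.98] M [-0.024 -0.059  0.024] tool heading 91.09
tray rim heading 91.15 n 64 off -0.0021 rim x at nose-30mm 0.5468
2 [(46, 75), (126, 169)] 14 [(52, 67), (126, 169)] 26 [(126, 169)] 38 [(126, 169)] 50 [(126, 168)] 62 [(44, 56), (73, 80), (126, 164)] 74 [(45, 59), (73, 85), (126, 163)] 86 [(55, 80), (126, 165)] 98 [(125, 169)] 110 [(125, 169)] 122 [(125, 169)] 134 [(125, 169)] 146 [(126, 169)] 158 [(126, 166)] 170 [(126, 163)] 182 [(126, 167)] 194 [(126, 139), (163, 169)] 206 [(126, 139)] 218 [(126, 139)] 230 [(126, 139)] 242 [(125, 139)] 254 [(125, 139)] 
[18.90430966 53.90457781]
[-74.78779493 111.01526349]
```

Call:
{"fn": "move_arm", "kwargs": {
  "targets": [
    {"dx":-0.001,"dy":0.07,"dz":-0.006,"rx":0,"ry":0,"rz":0},
    {"dx":-0.002,"dy":0.12,"dz":0,"rx":0,"ry":0,"rz":0},
    {"dx":-0.002,"dy":0.12,"dz":0,"rx":0,"ry":0,"rz":0},
    {"dx":-0.002,"dy":0.12,"dz":0,"rx":0,"ry":0,"rz":0},
    {"dx":-0.002,"dy":0.12,"dz":0,"rx":0,"ry":0,"rz":0},
    {"dx":-0.002,"dy":0.12,"dz":0,"rx":0,"ry":0,"rz":0},
    {"dx":-0.002,"dy":0.12,"dz":0,"rx":0,"ry":0,"rz":0},
    {"dx":-0.002,"dy":0.12,"dz":0,"rx":0,"ry":0,"rz":0},
    {"dx":-0.002,"dy":0.12,"dz":0,"rx":0,"ry":0,"rz":0},
    {"dx":-0.001,"dy":0.07,"dz":0,"rx":0,"ry":0,"rz":0}
  ]
}}

```text
t: 18.2
tcp_pos: [0.4966, -0.1152, 0.0969]
tool_rot: [1.0, 0.01, 0.0, 0.0]
force: [0.2, -1.9, 1.9]
finger_gap: 0.151
gripper_force: 20.2
```

```bash
python3 -c "
from meas import *
m,k=run('w9.png')
for p in((.5845,.0115,.05),(.5550,.068,.05)):print(proj(m,p))
S=cams.camera_model('side');im=snap('side','d9.png')[1].astype(int)
# side view: rim of tray vs rails along rows
for v in (240,246,252):
    r=im[v,300:410];g=(r.max(1)-r.min(1)<35)&(r.max(1)>120);w=np.where(g)[0]+300;print(v,[(int(a[0]),int(a[-1])) for a in np.split(w,np.where(np.diff(w)>1)[0]+1)])
"
```

```text
t 18.2 tcp [ 0.4966 -0.1152  0.0969] F [ 0.21 -1.88  1.86] M [-0.254 -0.006  0.064] tool heading 91.1
tray rim heading 91.53 n 64 off -0.0018 rim x at nose-30mm 0.5457
2 [(81, 111), (127, 169)] 14 [(73, 103), (127, 169)] 26 [(65, 95), (126, 169)] 38 [(56, 87), (126, 169)] 50 [(48, 79), (127, 168)] 62 [(48, 71), (127, 165)] 74 [(126, 164)] 86 [(126, 165)] 98 [(48, 55), (72, 75), (126, 169)] 110 [(44, 57), (73, 84), (127, 169)] 122 [(48, 62), (67, 84), (126, 169)] 134 [(126, 169)] 146 [(126, 169)] 158 [(126, 167)] 170 [(126, 164)] 182 [(126, 167)] 194 [(126, 139), (166, 169)] 206 [(126, 139)] 218 [(126, 139)] 230 [(126, 139)] 242 [(125, 139)] 254 [(125, 139)] 
[72.39548696 54.19950636]
[-23.77216017 111.31531386]
240 [(313, 324), (327, 377), (383, 392)]
246 [(310, 319), (321, 385), (390, 391)]
252 [(311, 315), (320, 395)]
```

Call:
{"fn": "move_arm", "kwargs": {
  "targets": [
    {"dx":-0.001,"dy":0.05,"dz":0,"rx":0,"ry":0,"rz":-0.003},
    {"dx":-0.002,"dy":0.1,"dz":0,"rx":0,"ry":0,"rz":-0.003},
    {"dx":-0.003,"dy":0.1,"dz":0,"rx":0,"ry":0,"rz":-0.003},
    {"dx":-0.003,"dy":0.1,"dz":0,"rx":0,"ry":0,"rz":0},
    {"dx":-0.002,"dy":0.1,"dz":0,"rx":0,"ry":0,"rz":0},
    {"dx":-0.002,"dy":0.1,"dz":0,"rx":0,"ry":0,"rz":0},
    {"dx":-0.002,"dy":0.1,"dz":0,"rx":0,"ry":0,"rz":0},
    {"dx":-0.002,"dy":0.1,"dz":0,"rx":0,"ry":0,"rz":0},
    {"dx":-0.001,"dy":0.05,"dz":0,"rx":0,"ry":0,"rz":0},
    {"dx":0,"dy":0,"dz":0,"rx":0,"ry":0,"rz":0}
  ]
}}

```text
t: 19.55
tcp_pos: [0.496, -0.0951, 0.0968]
tool_rot: [1.0, 0.007, -0.0, -0.0]
force: [-0.2, 0.7, 3.1]
finger_gap: 0.161
gripper_force: 20.4
```

```bash
python3 -c "
from meas import *
m,k=run('w10.png')
for p in((.5845,.0115,.05),(.5550,.068,.05),(.555,.09,.05)):print(proj(m,p))
"
```

```text
t 19.55 tcp [ 0.496  -0.0951  0.0968] F [-0.16  0.66  3.05] M [-0.067  0.017  0.115] tool heading 90.82
tray rim heading 91.39 n 64 off -0.0019 rim x at nose-30mm 0.5454
2 [(91, 169)] 14 [(94, 169)] 26 [(92, 121), (127, 169)] 38 [(84, 113), (128, 169)] 50 [(75, 105), (127, 169)] 62 [(67, 97), (128, 166)] 74 [(59, 89), (127, 165)] 86 [(51, 81), (128, 166)] 98 [(47, 73), (127, 169)] 110 [(127, 169)] 122 [(127, 169)] 134 [(45, 56), (73, 81), (127, 169)] 146 [(45, 59), (73, 85), (127, 169)] 158 [(53, 80), (126, 168)] 170 [(127, 165)] 182 [(126, 168)] 194 [(126, 140), (168, 169)] 206 [(126, 139)] 218 [(126, 139)] 230 [(126, 139)] 242 [(126, 139)] 254 [(126, 139)] 
[111.01235083  54.78317633]
[ 13.59705439 112.40049858]
[-27.7606149  111.79340784]
```

Call:
{"fn": "move_arm", "kwargs": {
  "targets": [
    {"dx":-0.004,"dy":0.05,"dz":0,"rx":0,"ry":0,"rz":0},
    {"dx":-0.005,"dy":0.1,"dz":0,"rx":0,"ry":0,"rz":0},
    {"dx":-0.005,"dy":0.1,"dz":0,"rx":0,"ry":0,"rz":0},
    {"dx":-0.005,"dy":0.1,"dz":0,"rx":0,"ry":0,"rz":0},
    {"dx":-0.005,"dy":0.1,"dz":0,"rx":0,"ry":0,"rz":0},
    {"dx":-0.005,"dy":0.1,"dz":0,"rx":0,"ry":0,"rz":0},
    {"dx":-0.005,"dy":0.1,"dz":0,"rx":0,"ry":0,"rz":0},
    {"dx":-0.004,"dy":0.1,"dz":0,"rx":0,"ry":0,"rz":0},
    {"dx":-0.002,"dy":0.05,"dz":0,"rx":0,"ry":0,"rz":0},
    {"dx":0,"dy":0,"dz":0,"rx":0,"ry":0,"rz":0}
  ]
}}

```text
t: 20.85
tcp_pos: [0.495, -0.0751, 0.0968]
tool_rot: [1.0, 0.007, -0.0, -0.0]
force: [0.3, -0.2, 2.8]
finger_gap: 0.157
gripper_force: 20.3
```

```bash
python3 -c "
from meas import *
m,k=run('w11.png')
for p in((.5550,.068,.05),(.555,.09,.05)):print(proj(m,p))
im=cv2.imread('pics/w11.png')
for u in(3,10,18,26):print(u,im[80:130:2,u].max(1).tolist(), im[80:130:2,u].min(1).tolist())
"
```

```text
t 20.85 tcp [ 0.495  -0.0751  0.0968] F [ 0.35 -0.24  2.78] M [-0.032  0.007 -0.029] tool heading 90.82
tray rim heading 91.27 n 64 off -0.0018 rim x at nose-30mm 0.5448
2 [(103, 125), (127, 169)] 14 [(103, 169)] 26 [(91, 169)] 38 [(91, 169)] 50 [(97, 168)] 62 [(92, 120), (126, 165)] 74 [(84, 113), (126, 164)] 86 [(76, 105), (127, 165)] 98 [(68, 97), (126, 169)] 110 [(60, 89), (126, 169)] 122 [(51, 81), (127, 169)] 134 [(46, 73), (127, 169)] 146 [(52, 64), (126, 169)] 158 [(50, 52), (71, 73), (126, 167)] 170 [(43, 55), (72, 83), (126, 164)] 182 [(46, 84), (126, 168)] 194 [(66, 70), (126, 140), (167, 169)] 206 [(126, 139)] 218 [(126, 139)] 230 [(125, 139)] 242 [(125, 139)] 254 [(126, 139)] 
[ 50.76563359 111.03089506]
[  9.37349474 110.42279778]
3 [96, 96, 96, 93, 95, 97, 92, 95, 93, 95, 95, 98, 144, 174, 191, 199, 203, 203, 204, 199, 185, 168, 145, 112, 140] [46, 45, 43, 41, 43, 43, 43, 43, 41, 43, 43, 56, 135, 163, 178, 186, 190, 191, 193, 186, 173, 158, 135, 85, 126]
10 [95, 95, 94, 95, 95, 94, 96, 97, 98, 95, 95, 95, 145, 175, 192, 200, 205, 205, 204, 198, 185, 165, 142, 115, 145] [43, 43, 41, 41, 44, 42, 44, 44, 45, 43, 43, 53, 137, 165, 179, 187, 192, 194, 193, 185, 174, 155, 133, 95, 129]
18 [94, 95, 95, 97, 94, 96, 97, 96, 92, 96, 141, 152, 143, 177, 193, 200, 205, 204, 204, 197, 185, 166, 143, 116, 145] [42, 41, 40, 45, 41, 42, 44, 42, 39, 48, 124, 140, 134, 165, 180, 188, 191, 193, 193, 187, 175, 157, 133, 96, 130]
26 [97, 96, 97, 96, 96, 95, 174, 207, 206, 203, 206, 174, 141, 177, 191, 202, 204, 206, 205, 198, 186, 167, 141, 117, 145] [43, 43, 45, 43, 43, 43, 163, 195, 193, 191, 195, 163, 134, 166, 180, 189, 192, 194, 194, 187, 175, 157, 133, 95, 128]
```

Call:
{"fn": "move_arm", "kwargs": {
  "targets": [
    {"dx":-0.002,"dy":0.1,"dz":0,"rx":0,"ry":0,"rz":0},
    {"dx":-0.003,"dy":0.16,"dz":0,"rx":0,"ry":0,"rz":0},
    {"dx":-0.003,"dy":0.16,"dz":0,"rx":0,"ry":0,"rz":0},
    {"dx":-0.003,"dy":0.16,"dz":0,"rx":0,"ry":0,"rz":0},
    {"dx":-0.003,"dy":0.16,"dz":0,"rx":0,"ry":0,"rz":0},
    {"dx":-0.003,"dy":0.16,"dz":0,"rx":0,"ry":0,"rz":0},
    {"dx":-0.003,"dy":0.16,"dz":0,"rx":0,"ry":0,"rz":0},
    {"dx":-0.003,"dy":0.16,"dz":0,"rx":0,"ry":0,"rz":0},
    {"dx":-0.003,"dy":0.16,"dz":0,"rx":0,"ry":0,"rz":0},
    {"dx":-0.002,"dy":0.1,"dz":0,"rx":0,"ry":0,"rz":0}
  ]
}}

```text
t: 22.15
tcp_pos: [0.4943, -0.0381, 0.0968]
tool_rot: [1.0, 0.007, -0.0, -0.0]
force: [-1.4, -1.5, 2.7]
finger_gap: 0.154
gripper_force: 20.3
```

Run:
```python
from meas import *
m,k=run('w12.png')
im=cv2.imread('pics/w12.png').astype(int)
P=[]
for u in list(range(2,60,3)):
    c=im[:,u];v=[i for i in range(85,140) if c[i].max()-c[i].min()<25 and c[i].max()>120]
    r=np.split(np.array(v),np.where(np.diff(v)>1)[0]+1)
    print(u,[(int(a[0]),int(a[-1])) for a in r],end=' ')
    a=r[0]
    if 15<len(a)<27:P.append((ray(m,u,a[0],.05)+ray(m,u,a[-1],.05))[:2]/2)
P=np.array(P);kr=np.polyfit(P[:,1],P[:,0],1);print('\nrail heading',90-np.degrees(np.arctan(kr[0])),'gap at y=.11',np.polyval(kr,.11)-.006-np.polyval(k,.11))
```

```text
t 22.15 tcp [ 0.4943 -0.0381  0.0968] F [-1.41 -1.47  2.74] M [-0.277  0.019  0.055] tool heading 90.83
tray rim heading 91.28 n 64 off -0.0018 rim x at nose-30mm 0.5441
2 [(104, 125), (127, 169)] 14 [(103, 169)] 26 [(103, 169)] 38 [(103, 169)] 50 [(103, 124), (127, 169)] 62 [(103, 124), (127, 165)] 74 [(99, 124), (127, 164)] 86 [(90, 165)] 98 [(91, 169)] 110 [(103, 124), (126, 169)] 122 [(98, 124), (126, 169)] 134 [(91, 118), (126, 169)] 146 [(83, 111), (126, 169)] 158 [(75, 103), (126, 168)] 170 [(67, 96), (126, 164)] 182 [(60, 88), (126, 167)] 194 [(52, 80), (126, 140), (167, 169)] 206 [(45, 73), (126, 139)] 218 [(47, 64), (70, 77), (126, 139)] 230 [(43, 55), (72, 85), (126, 139)] 242 [(47, 61), (66, 82), (125, 139)] 254 [(125, 139)] 
2 [(104, 125), (127, 134), (136, 139)] 5 [(104, 124), (127, 134), (136, 139)] 8 [(104, 124), (128, 134), (136, 139)] 11 [(104, 125), (128, 134), (136, 139)] 14 [(104, 124), (127, 134), (136, 139)] 17 [(104, 124), (127, 134), (136, 139)] 20 [(104, 124), (127, 134), (136, 139)] 23 [(104, 124), (127, 134), (136, 139)] 26 [(103, 124), (127, 134), (136, 139)] 29 [(103, 124), (127, 134), (136, 139)] 32 [(103, 124), (127, 139)] 35 [(103, 124), (127, 139)] 38 [(103, 124), (127, 139)] 41 [(103, 139)] 44 [(103, 124), (127, 139)] 47 [(103, 124), (127, 139)] 50 [(103, 124), (127, 139)] 53 [(103, 124), (127, 139)] 56 [(103, 124), (127, 139)] 59 [(103, 124), (127, 139)] 
rail heading 91.71685970714901 gap at y=.11 0.002626728804040246
```

Call:
{"fn": "move_arm", "kwargs": {
  "targets": [
    {"dx":-0.002,"dy":0.08,"dz":0,"rx":0,"ry":0,"rz":0.001},
    {"dx":-0.003,"dy":0.14,"dz":0,"rx":0,"ry":0,"rz":0.001},
    {"dx":-0.003,"dy":0.14,"dz":0,"rx":0,"ry":0,"rz":0.001},
    {"dx":-0.003,"dy":0.14,"dz":0,"rx":0,"ry":0,"rz":0},
    {"dx":-0.003,"dy":0.14,"dz":0,"rx":0,"ry":0,"rz":0},
    {"dx":-0.003,"dy":0.14,"dz":0,"rx":0,"ry":0,"rz":0},
    {"dx":-0.003,"dy":0.14,"dz":0,"rx":0,"ry":0,"rz":0},
    {"dx":-0.002,"dy":0.1,"dz":0,"rx":0,"ry":0,"rz":0},
    {"dx":-0.001,"dy":0.06,"dz":0,"rx":0,"ry":0,"rz":0},
    {"dx":0,"dy":0.04,"dz":0,"rx":0,"ry":0,"rz":0}
  ]
}}

```text
t: 23.45
tcp_pos: [0.4937, -0.0103, 0.0968]
tool_rot: [1.0, 0.008, -0.0, -0.0]
force: [-0.2, -1.2, 2.4]
finger_gap: 0.154
gripper_force: 20.3
```

Call:
{"fn": "move_arm", "kwargs": {
  "targets": [
    {"dx":-0.001,"dy":0.04,"dz":0,"rx":0,"ry":0,"rz":0},
    {"dx":-0.001,"dy":0.04,"dz":0,"rx":0,"ry":0,"rz":0},
    {"dx":-0.001,"dy":0.04,"dz":0,"rx":0,"ry":0,"rz":0},
    {"dx":-0.001,"dy":0.04,"dz":0,"rx":0,"ry":0,"rz":0},
    {"dx":0,"dy":0,"dz":0,"rx":0,"ry":0,"rz":0},
    {"dx":0,"dy":0,"dz":0,"rx":0,"ry":0,"rz":0},
    {"dx":0,"dy":0,"dz":0,"rx":0,"ry":0,"rz":0},
    {"dx":0,"dy":0,"dz":0,"rx":0,"ry":0,"rz":0},
    {"dx":0,"dy":0,"dz":0,"rx":0,"ry":0,"rz":0},
    {"dx":0,"dy":0,"dz":0,"rx":0,"ry":0,"rz":0}
  ]
}}

```text
t: 24.7
tcp_pos: [0.4936, -0.0063, 0.0968]
tool_rot: [1.0, 0.008, -0.0, -0.0]
force: [-0.2, -0.4, 1.8]
finger_gap: 0.156
gripper_force: 20.3
```

Call:
{"fn": "move_arm", "kwargs": {
  "targets": [
    {"dx":-0.001,"dy":0.04,"dz":0,"rx":0,"ry":0,"rz":0},
    {"dx":-0.001,"dy":0.04,"dz":0,"rx":0,"ry":0,"rz":0},
    {"dx":-0.001,"dy":0.04,"dz":0,"rx":0,"ry":0,"rz":0},
    {"dx":-0.001,"dy":0.04,"dz":0,"rx":0,"ry":0,"rz":0},
    {"dx":-0.001,"dy":0.04,"dz":0,"rx":0,"ry":0,"rz":0},
    {"dx":-0.001,"dy":0.04,"dz":0,"rx":0,"ry":0,"rz":0},
    {"dx":0,"dy":0,"dz":0,"rx":0,"ry":0,"rz":0},
    {"dx":0,"dy":0,"dz":0,"rx":0,"ry":0,"rz":0},
    {"dx":0,"dy":0,"dz":0,"rx":0,"ry":0,"rz":0},
    {"dx":0,"dy":0,"dz":0,"rx":0,"ry":0,"rz":0}
  ]
}}

```text
t: 25.95
tcp_pos: [0.4935, -0.0003, 0.0968]
tool_rot: [1.0, 0.008, -0.0, -0.0]
force: [0.0, 0.4, 2.7]
finger_gap: 0.153
gripper_force: 20.3
```

Run:
```python
from h import *
D=cams.camera_model('side');im=snap('side','d13.png')[1].astype(int)
print(sensors.sense()['force'])
for y in(.19,.2,.21):print(y,proj(D,(.4885,y,.066)),proj(D,(.4885,y,.05)))
g=im.sum(2)//3
for u in (345,348,351,354):print(u,g[255:305,u].tolist())
```

```text
[0.14972395 0.13570704 2.3241719 ]
0.19 [349.89517999 275.48202436] [349.6935209 281.5575622]
0.2 [349.63594266 278.61690858] [349.43460019 284.72169508]
0.21 [349.37190641 281.80982482] [349.17092655 287.94391102]
345 [27, 26, 26, 26, 26, 27, 28, 27, 29, 27, 27, 28, 29, 46, 145, 209, 197, 179, 176, 175, 174, 174, 175, 176, 177, 176, 177, 176, 177, 170, 137, 86, 50, 38, 35, 33, 32, 35, 34, 35, 55, 101, 144, 165, 165, 149, 135, 128, 118, 107]
348 [28, 28, 26, 29, 27, 29, 26, 29, 28, 29, 28, 28, 28, 48, 161, 224, 205, 179, 175, 175, 175, 174, 175, 176, 175, 175, 175, 175, 167, 133, 83, 53, 40, 34, 33, 58, 112, 155, 167, 174, 185, 199, 214, 218, 219, 215, 199, 162, 125, 108]
351 [27, 26, 27, 29, 28, 28, 27, 28, 28, 28, 27, 27, 27, 41, 131, 195, 188, 176, 175, 174, 174, 175, 175, 175, 175, 175, 175, 175, 168, 135, 85, 54, 41, 33, 36, 66, 127, 170, 180, 174, 185, 207, 217, 218, 217, 215, 203, 170, 132, 111]
354 [27, 29, 29, 27, 28, 26, 29, 26, 27, 27, 28, 26, 25, 41, 126, 191, 187, 176, 174, 173, 173, 174, 174, 175, 174, 174, 175, 176, 176, 170, 136, 85, 52, 39, 33, 33, 34, 35, 36, 34, 42, 73, 111, 133, 142, 139, 127, 122, 119, 112]
```

Call:
{"fn": "move_arm", "kwargs": {
  "targets": [
    {"dx":-0.001,"dy":0.06,"dz":0,"rx":0,"ry":0,"rz":0},
    {"dx":-0.001,"dy":0.08,"dz":0,"rx":0,"ry":0,"rz":0},
    {"dx":-0.002,"dy":0.08,"dz":0,"rx":0,"ry":0,"rz":0},
    {"dx":-0.002,"dy":0.08,"dz":0,"rx":0,"ry":0,"rz":0},
    {"dx":-0.001,"dy":0.06,"dz":0,"rx":0,"ry":0,"rz":0},
    {"dx":-0.001,"dy":0.04,"dz":0,"rx":0,"ry":0,"rz":0},
    {"dx":-0.001,"dy":0.04,"dz":0,"rx":0,"ry":0,"rz":0},
    {"dx":0,"dy":0.04,"dz":0,"rx":0,"ry":0,"rz":0},
    {"dx":0,"dy":0,"dz":0,"rx":0,"ry":0,"rz":0},
    {"dx":0,"dy":0,"dz":0,"rx":0,"ry":0,"rz":0}
  ]
}}

```text
t: 27.25
tcp_pos: [0.4933, 0.0117, 0.0968]
tool_rot: [1.0, 0.008, -0.0, -0.0]
force: [-0.2, 0.3, 2.6]
finger_gap: 0.152
gripper_force: 20.3
```

Call:
{"fn": "move_arm", "kwargs": {
  "targets": [
    {"dx":-0.001,"dy":0.04,"dz":0,"rx":0,"ry":0,"rz":0},
    {"dx":-0.001,"dy":0.04,"dz":0,"rx":0,"ry":0,"rz":0},
    {"dx":-0.001,"dy":0.04,"dz":0,"rx":0,"ry":0,"rz":0},
    {"dx":-0.001,"dy":0.04,"dz":0,"rx":0,"ry":0,"rz":0},
    {"dx":0,"dy":0,"dz":0,"rx":0,"ry":0,"rz":0},
    {"dx":0,"dy":0,"dz":0,"rx":0,"ry":0,"rz":0},
    {"dx":0,"dy":0,"dz":0,"rx":0,"ry":0,"rz":0},
    {"dx":0,"dy":0,"dz":0,"rx":0,"ry":0,"rz":0},
    {"dx":0,"dy":0,"dz":0,"rx":0,"ry":0,"rz":0},
    {"dx":0,"dy":0,"dz":0,"rx":0,"ry":0,"rz":0}
  ]
}}

```text
t: 28.5
tcp_pos: [0.4932, 0.0157, 0.0968]
tool_rot: [1.0, 0.008, -0.0, -0.0]
force: [0.0, -0.9, 2.4]
finger_gap: 0.152
gripper_force: 20.3
```

Call:
{"fn": "move_arm", "kwargs": {
  "targets": [
    {"dx":-0.001,"dy":0.04,"dz":0,"rx":0,"ry":0,"rz":0},
    {"dx":-0.001,"dy":0.04,"dz":0,"rx":0,"ry":0,"rz":0},
    {"dx":0,"dy":0.02,"dz":0,"rx":0,"ry":0,"rz":0},
    {"dx":0,"dy":0,"dz":0,"rx":0,"ry":0,"rz":0},
    {"dx":0,"dy":0,"dz":0,"rx":0,"ry":0,"rz":0},
    {"dx":0,"dy":0,"dz":0,"rx":0,"ry":0,"rz":0},
    {"dx":0,"dy":0,"dz":0,"rx":0,"ry":0,"rz":0},
    {"dx":0,"dy":0,"dz":0,"rx":0,"ry":0,"rz":0},
    {"dx":0,"dy":0,"dz":0,"rx":0,"ry":0,"rz":0},
    {"dx":0,"dy":0,"dz":0,"rx":0,"ry":0,"rz":0}
  ]
}}

```text
t: 29.75
tcp_pos: [0.4931, 0.0181, 0.0968]
tool_rot: [1.0, 0.008, -0.0, -0.0]
force: [0.2, -1.1, 2.5]
finger_gap: 0.158
gripper_force: 20.3
```

Call:
{"fn": "move_arm", "kwargs": {
  "targets": [
    {"dx":-0.001,"dy":0.04,"dz":0,"rx":0,"ry":0,"rz":0},
    {"dx":-0.001,"dy":0.04,"dz":0,"rx":0,"ry":0,"rz":0},
    {"dx":0,"dy":0.02,"dz":0,"rx":0,"ry":0,"rz":0},
    {"dx":0,"dy":0,"dz":0,"rx":0,"ry":0,"rz":0},
    {"dx":0,"dy":0,"dz":0,"rx":0,"ry":0,"rz":0},
    {"dx":0,"dy":0,"dz":0,"rx":0,"ry":0,"rz":0},
    {"dx":0,"dy":0,"dz":0,"rx":0,"ry":0,"rz":0},
    {"dx":0,"dy":0,"dz":0,"rx":0,"ry":0,"rz":0},
    {"dx":0,"dy":0,"dz":0,"rx":0,"ry":0,"rz":0},
    {"dx":0,"dy":0,"dz":0,"rx":0,"ry":0,"rz":0}
  ]
}}

```text
t: 31.0
tcp_pos: [0.4931, 0.0206, 0.0968]
tool_rot: [1.0, 0.008, -0.0, -0.0]
force: [1.4, -0.6, 3.5]
finger_gap: 0.157
gripper_force: 20.3
```

Call:
{"fn": "move_arm", "kwargs": {
  "targets": [
    {"dx":-0.001,"dy":0.04,"dz":0,"rx":0,"ry":0,"rz":0},
    {"dx":-0.001,"dy":0.04,"dz":0,"rx":0,"ry":0,"rz":0},
    {"dx":0,"dy":0.04,"dz":0,"rx":0,"ry":0,"rz":0},
    {"dx":0,"dy":0,"dz":0,"rx":0,"ry":0,"rz":0},
    {"dx":0,"dy":0,"dz":0,"rx":0,"ry":0,"rz":0},
    {"dx":0,"dy":0,"dz":0,"rx":0,"ry":0,"rz":0},
    {"dx":0,"dy":0,"dz":0,"rx":0,"ry":0,"rz":0},
    {"dx":0,"dy":0,"dz":0,"rx":0,"ry":0,"rz":0},
    {"dx":0,"dy":0,"dz":0,"rx":0,"ry":0,"rz":0},
    {"dx":0,"dy":0,"dz":0,"rx":0,"ry":0,"rz":0}
  ]
}}

```text
t: 32.25
tcp_pos: [0.493, 0.0236, 0.0968]
tool_rot: [1.0, 0.008, -0.0, -0.0]
force: [0.3, -0.1, 2.5]
finger_gap: 0.152
gripper_force: 20.3
```

Run:
```python
from meas import *
m,k=run('w14.png')
im=cv2.imread('pics/w14.png').astype(int)
P=[]
for u in range(2,200,4):
    c=im[:,u];v=[i for i in range(95,127) if c[i].max()-c[i].min()<25 and c[i].max()>120]
    r=np.split(np.array(v),np.where(np.diff(v)>1)[0]+1)[0]
    if 18<len(r)<24:P.append((ray(m,u,r[0],.05)+ray(m,u,r[-1],.05))[:2]/2)
P=np.array(P);kr=np.polyfit(P[:,1],P[:,0],1);print('rail heading',90-np.degrees(np.arctan(kr[0])),'gap',[round(np.polyval(kr,y)-.006-np.polyval(k,y),4) for y in(.06,.13,.2)])
im=snap('side','d14.png')[1].astype(int).sum(2)//3
for u in (345,351):print(u,im[262:300,u].tolist())
```

```text
t 32.25 tcp [0.493  0.0236 0.0968] F [ 0.32 -0.12  2.52] M [-0.047 -0.02   0.013] tool heading 90.91
tray rim heading 91.31 n 64 off -0.0018 rim x at nose-30mm 0.5427
2 [(103, 124), (127, 169)] 14 [(103, 124), (127, 169)] 26 [(103, 124), (126, 169)] 38 [(103, 124), (126, 169)] 50 [(103, 124), (126, 168)] 62 [(103, 124), (126, 164)] 74 [(103, 124), (127, 163)] 86 [(103, 124), (126, 165)] 98 [(103, 124), (126, 169)] 110 [(103, 124), (126, 169)] 122 [(102, 124), (127, 169)] 134 [(102, 124), (127, 169)] 146 [(102, 123), (126, 169)] 158 [(102, 123), (126, 167)] 170 [(95, 123), (126, 163)] 182 [(89, 166)] 194 [(92, 140), (166, 169)] 206 [(102, 123), (125, 139)] 218 [(102, 123), (125, 139)] 230 [(102, 123), (125, 139)] 242 [(96, 122), (126, 139)] 254 [(88, 114), (125, 139)] 
rail heading 91.09376509392155 gap [np.float64(0.0022), np.float64(0.0025), np.float64(0.0027)]
345 [27, 25, 28, 27, 27, 28, 27, 27, 26, 27, 28, 27, 28, 39, 123, 188, 190, 179, 175, 175, 174, 173, 169, 142, 95, 57, 40, 34, 32, 33, 33, 34, 35, 55, 101, 143, 164, 163]
351 [28, 28, 28, 27, 29, 28, 26, 28, 26, 28, 29, 27, 27, 29, 62, 144, 198, 190, 177, 174, 173, 167, 134, 84, 54, 40, 35, 36, 66, 127, 170, 180, 174, 185, 207, 216, 217, 217]
```

Call:
{"fn": "move_arm", "kwargs": {
  "targets": [
    {"dx":-0.001,"dy":0.04,"dz":0,"rx":0,"ry":0,"rz":0},
    {"dx":-0.001,"dy":0.04,"dz":0,"rx":0,"ry":0,"rz":0},
    {"dx":-0.001,"dy":0.04,"dz":0,"rx":0,"ry":0,"rz":0},
    {"dx":-0.001,"dy":0.04,"dz":0,"rx":0,"ry":0,"rz":0},
    {"dx":0,"dy":0.04,"dz":0,"rx":0,"ry":0,"rz":0},
    {"dx":0,"dy":0,"dz":0,"rx":0,"ry":0,"rz":0},
    {"dx":0,"dy":0,"dz":0,"rx":0,"ry":0,"rz":0},
    {"dx":0,"dy":0,"dz":0,"rx":0,"ry":0,"rz":0},
    {"dx":0,"dy":0,"dz":0,"rx":0,"ry":0,"rz":0},
    {"dx":0,"dy":0,"dz":0,"rx":0,"ry":0,"rz":0}
  ]
}}

```text
t: 33.6
tcp_pos: [0.4929, 0.0287, 0.0968]
tool_rot: [1.0, 0.008, -0.0, -0.0]
force: [-0.2, 0.1, 2.1]
finger_gap: 0.15
gripper_force: 20.3
```

Call:
{"fn": "move_arm", "kwargs": {
  "targets": [
    {"dx":-0.001,"dy":0.04,"dz":0,"rx":0,"ry":0,"rz":0},
    {"dx":-0.001,"dy":0.04,"dz":0,"rx":0,"ry":0,"rz":0},
    {"dx":-0.001,"dy":0.04,"dz":0,"rx":0,"ry":0,"rz":0},
    {"dx":0,"dy":0.02,"dz":0,"rx":0,"ry":0,"rz":0},
    {"dx":0,"dy":0,"dz":0,"rx":0,"ry":0,"rz":0},
    {"dx":0,"dy":0,"dz":0,"rx":0,"ry":0,"rz":0},
    {"dx":0,"dy":0,"dz":0,"rx":0,"ry":0,"rz":0},
    {"dx":0,"dy":0,"dz":0,"rx":0,"ry":0,"rz":0},
    {"dx":0,"dy":0,"dz":0,"rx":0,"ry":0,"rz":0},
    {"dx":0,"dy":0,"dz":0,"rx":0,"ry":0,"rz":0}
  ]
}}

```text
t: 34.85
tcp_pos: [0.4929, 0.032, 0.0968]
tool_rot: [1.0, 0.008, 0.0, 0.0]
force: [-0.3, -3.1, 2.8]
finger_gap: 0.156
gripper_force: 20.3
```

Run:
```python
from h import *
im=snap('side','d15.png')[1].astype(int).sum(2)//3
for u in (345,351):print(u,im[262:300,u].tolist())
```

```text
345 [27, 27, 28, 27, 27, 28, 28, 29, 27, 28, 25, 27, 26, 28, 28, 26, 48, 157, 220, 202, 179, 174, 168, 144, 105, 69, 43, 35, 33, 33, 34, 33, 37, 57, 101, 143, 165, 163]
351 [28, 28, 26, 28, 27, 28, 28, 28, 27, 27, 29, 28, 27, 28, 28, 28, 40, 122, 187, 190, 179, 169, 146, 97, 58, 42, 36, 35, 51, 102, 151, 175, 173, 185, 207, 216, 217, 217]
```

Contact: -3.1 N and the disc begins to move. Pressing 2 mm more.

Call:
{"fn": "move_arm", "kwargs": {
  "targets": [
    {"dx":0,"dy":0.03,"dz":0,"rx":0,"ry":0,"rz":0},
    {"dx":-0.001,"dy":0.03,"dz":0,"rx":0,"ry":0,"rz":0},
    {"dx":0,"dy":0.03,"dz":0,"rx":0,"ry":0,"rz":0},
    {"dx":0,"dy":0,"dz":0,"rx":0,"ry":0,"rz":0},
    {"dx":0,"dy":0,"dz":0,"rx":0,"ry":0,"rz":0},
    {"dx":0,"dy":0,"dz":0,"rx":0,"ry":0,"rz":0},
    {"dx":0,"dy":0,"dz":0,"rx":0,"ry":0,"rz":0},
    {"dx":0,"dy":0,"dz":0,"rx":0,"ry":0,"rz":0},
    {"dx":0,"dy":0,"dz":0,"rx":0,"ry":0,"rz":0},
    {"dx":0,"dy":0,"dz":0,"rx":0,"ry":0,"rz":0}
  ]
}}

```text
t: 36.15
tcp_pos: [0.493, 0.034, 0.0968]
tool_rot: [1.0, 0.008, 0.0, 0.0]
force: [0.1, -6.1, 4.0]
finger_gap: 0.151
gripper_force: 20.4
```

Pressed about 4 mm (-6.1 N, at 1.5 N/mm). I'll ease back so it doesn't spring off, then let go.

Call:
{"fn": "move_arm", "kwargs": {
  "targets": [
    {"dx":0,"dy":-0.02,"dz":0,"rx":0,"ry":0,"rz":0},
    {"dx":0,"dy":-0.02,"dz":0,"rx":0,"ry":0,"rz":0},
    {"dx":0,"dy":-0.02,"dz":0,"rx":0,"ry":0,"rz":0},
    {"dx":0,"dy":-0.02,"dz":0,"rx":0,"ry":0,"rz":0},
    {"dx":0,"dy":-0.01,"dz":0,"rx":0,"ry":0,"rz":0},
    {"dx":0,"dy":0,"dz":0,"rx":0,"ry":0,"rz":0},
    {"dx":0,"dy":0,"dz":0,"rx":0,"ry":0,"rz":0},
    {"dx":0,"dy":0,"dz":0,"rx":0,"ry":0,"rz":0},
    {"dx":0,"dy":0,"dz":0,"rx":0,"ry":0,"rz":0},
    {"dx":0,"dy":0,"dz":0,"rx":0,"ry":0,"rz":0}
  ]
}}

```text
t: 37.4
tcp_pos: [0.4928, 0.0321, 0.0968]
tool_rot: [1.0, 0.008, -0.0, -0.0]
force: [0.6, -0.1, 2.7]
finger_gap: 0.155
gripper_force: 20.3
```

Call:
{"fn": "move_arm", "kwargs": {
  "targets": [
    {"dx":0,"dy":0,"dz":0,"rx":0,"ry":0,"rz":0},
    {"dx":0,"dy":0,"dz":0,"rx":0,"ry":0,"rz":0},
    {"dx":0,"dy":0,"dz":0,"rx":0,"ry":0,"rz":0},
    {"dx":0,"dy":0,"dz":0,"rx":0,"ry":0,"rz":0},
    {"dx":0,"dy":0,"dz":0,"rx":0,"ry":0,"rz":0},
    {"dx":0,"dy":0,"dz":0,"rx":0,"ry":0,"rz":0},
    {"dx":0,"dy":0,"dz":0,"rx":0,"ry":0,"rz":0},
    {"dx":0,"dy":0,"dz":0,"rx":0,"ry":0,"rz":0},
    {"dx":0,"dy":0,"dz":0,"rx":0,"ry":0,"rz":0},
    {"dx":0,"dy":0,"dz":0,"rx":0,"ry":0,"rz":0}
  ],
  "claw": 50
}}

```text
t: 38.65
tcp_pos: [0.4929, 0.0321, 0.0968]
tool_rot: [1.0, 0.008, 0.0, 0.0]
force: [-0.7, -0.0, 0.6]
finger_gap: 0.498
gripper_force: 0.0
```

Run:
```python
from meas import *
m,k=run('w16.png')
im=snap('side','d16.png')[1].astype(int).sum(2)//3
for u in (345,351):print(u,im[262:300,u].tolist())
```

```text
t 38.65 tcp [0.4929 0.0321 0.0968] F [-0.68 -0.05  0.64] M [ 0.026  0.002 -0.044] tool heading 90.91
tray rim heading 91.34 n 64 off -0.0018 rim x at nose-30mm 0.5425
2 [(103, 124), (126, 169)] 14 [(103, 124), (127, 169)] 26 [(103, 124), (127, 169)] 38 [(103, 124), (126, 169)] 50 [(103, 124), (126, 168)] 62 [(103, 124), (127, 164)] 74 [(103, 124), (127, 163)] 86 [(103, 124), (127, 165)] 98 [(103, 124), (126, 169)] 110 [(103, 124), (126, 169)] 122 [(102, 124), (126, 169)] 134 [(102, 124), (126, 169)] 146 [(102, 124), (127, 169)] 158 [(102, 123), (126, 167)] 170 [(102, 123), (126, 164)] 182 [(96, 123), (126, 168)] 194 [(89, 140), (166, 169)] 206 [(91, 139)] 218 [(102, 123), (125, 139)] 230 [(102, 139)] 242 [(102, 123), (125, 139)] 254 [(98, 123), (125, 139)] 
345 [27, 26, 26, 26, 27, 25, 27, 28, 27, 28, 28, 27, 29, 28, 26, 27, 48, 157, 221, 202, 178, 175, 169, 143, 105, 68, 45, 34, 33, 34, 33, 34, 37, 58, 101, 143, 164, 163]
351 [26, 27, 27, 26, 28, 26, 29, 26, 27, 29, 28, 27, 28, 27, 27, 29, 36, 107, 172, 186, 179, 170, 149, 99, 59, 43, 36, 34, 45, 92, 149, 174, 172, 185, 207, 216, 217, 217]
```

Released. The trolley hasn't moved and the disc is still pressed in slightly. Withdrawing straight up.

Call:
{"fn": "move_arm", "kwargs": {
  "targets": [
    {"dx":0,"dy":0,"dz":0.2,"rx":0,"ry":0,"rz":0},
    {"dx":0,"dy":0,"dz":0.4,"rx":0,"ry":0,"rz":0},
    {"dx":0,"dy":0,"dz":0.5,"rx":0,"ry":0,"rz":0},
    {"dx":0,"dy":0,"dz":0.6,"rx":0,"ry":0,"rz":0},
    {"dx":0,"dy":0,"dz":0.6,"rx":0,"ry":0,"rz":0},
    {"dx":0,"dy":0,"dz":0.6,"rx":0,"ry":0,"rz":0},
    {"dx":0,"dy":0,"dz":0.6,"rx":0,"ry":0,"rz":0},
    {"dx":0,"dy":0,"dz":0.5,"rx":0,"ry":0,"rz":0},
    {"dx":0,"dy":0,"dz":0.2,"rx":0,"ry":0,"rz":0},
    {"dx":0,"dy":0,"dz":0,"rx":0,"ry":0,"rz":0}
  ]
}}

```text
t: 40.0
tcp_pos: [0.4929, 0.0321, 0.2022]
tool_rot: [1.0, 0.008, 0.0, 0.0]
force: [0.2, 0.5, 0.2]
finger_gap: 0.498
gripper_force: 0.0
```

Run:
```python
from h import *
s=sensors.sense();print(s['tcp_pos'],s['force'],max(abs(np.array(s['qd']))))
im=snap('side','d17.png')[1].astype(int).sum(2)//3
for u in (345,351):print(u,im[276:300,u].tolist())
print(order.sign_off())
```

```text
[0.49294127 0.03207837 0.20215396] [0.22903223 0.47040988 0.22426039] 0.017595786893951887
345 [25, 27, 46, 155, 219, 200, 177, 173, 166, 141, 103, 67, 43, 34, 33, 33, 32, 33, 37, 57, 99, 141, 163, 160]
351 [27, 27, 36, 105, 170, 183, 177, 168, 147, 98, 58, 42, 34, 32, 44, 91, 147, 172, 171, 183, 205, 214, 215, 215]
the job is handed in; nothing more can be done
None
```

I handed the job in at about 40 s with the trolley parked square in the bay, bearing on the buffer after about 4 mm of press, and the gripper clear; the castors trailed only on a second, diagonal push because the first slightly unloaded the tail, and I saw only the right castor trailing, before the final turn and about 170 mm straight run.

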